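Clear the label reader and present the notched counting slide

ROBOT

A 6-joint arm with a two-finger parallel gripper is mounted at the origin on the work surface. World frame = base frame: x ahead of the robot, y to its left, z up, the work surface at z = 0. Lengths are in m, angles in degrees, forces in N, time in s.
With the tool pointing down it reaches from about 0.25 to 0.725 m from the base axis. Payload 4 kg.
Tool frame: the origin (TCP) lies at the very end of the fingers, on their centre line; the grasp point (between the pads) lies 19 mm behind it; z points along the fingers, y is the direction in which the jaws open and shut (so a half turn about z gives the same grasp; the last joint's range is limited). The gripper opens to 85 mm and grips with 20 to 120 N. Pads are 22 mm wide; open, the fingers measure 114 mm over their backs; the gripper's body (76 mm by 85 mm) begins 54 mm behind the grasp point. The pads swing forward as they close: fully open they stand 13 mm farther back than shut.
Start: joints at [74.599, 13.785, 0.286, 76.501, 0, 90], TCP at [0.133, 0.482, 0.211] pointing down, gripper open.
Joint ranges: [-155.79, 155.79], [-60.16, 107.12], [-62.33, 73.08], [-114, 123.19], [-81.49, 82.49], [-180, 180]. Speed limits (degrees/s): [159.86, 159.86, 180, 180, 180, 180].

INTERFACE

Orientations are given as a 3x3 rotation matrix whose columns are the frame's x, y, z axes.
In Python, from plant import manip, cams gives the robot as it stands.
- The arm moves only by the tool arm_command, never from a script. Its argument "commands" is text: rows parted by semicolons, each of 7 numbers parted by spaces: the shift along the tool's x, y, z as a fraction of full scale, then the turn, a rotation vector about the tool's x, y, z as a fraction of full scale, then the closure, from -1 (fully open) to 1 (shut), so that 0 is half open. In form: x y z ax ay az grip; .... A call has 1 to 12 rows; each row is the pose to reach, as a shift and turn from the pose commanded when the call began, along the tool's axes at that moment, turning the shorter way round; what a row does not reach only later rows make up. Full scale, the value 1, is 0.2 m for a shift and pi rad for a turn. A row lasts 1/10 s, in which the tool goes at most 50 mm and 8.59 degrees, less where a joint would pass 70% of its speed; a pose out of reach is approached as far as the arm can. A call with a number of a shift or a turn outside -1 to 1 is refused whole. A call with a gripper value outside its range is refused whole. The fingers move at their own pace and stop on an object; "grip_force" is the grip in N (left out, the last holds). Time passes only in rows, so rows that repeat a pose let the fingers close. It gives the time, the measured TCP pose, the force and the opening at its end, in the units of the state.
- manip.state(): the state, without advancing time (a new reading comes with each control period).
- cams.read_camera(name): name is "side" or "top" or "wrist"; returns a dict with "img" (480x640x3 uint8, blue, green, red), "intrinsics" (3x3 intrinsics, pixels), "R" (3x3) and "t" (3): a world point X has camera coordinates R X + t; the wrist camera has in their place "hand_eye" (4x4, takes a point from camera to tool coordinates, whose origin is the TCP and whose axes are the flange's). Camera axes: x right, y down, z forward; pixel columns grow to the right and rows downward; lengths in m; the calibration is good to about 2 mm. A picture is of the moment at which its call begins: read the wrist's pose just before it. There is no depth.
- manip.job_done(): hands the job in, once; it reports no verdict.
The state is a dict: "time": time; "qpos": joint angles; "qvel": joint speeds; "joint_efforts": joint torques, N m; "tcp_pos": TCP position; "ee_rot": TCP orientation; "contact_force": force on the tool from outside, world axes, zero at the start; "torque": the same for the moment, N m; "finger_gap": opening from 0.0 (shut) to 1.0 (fully open).
Only numpy, scipy, OpenCV 4.12 (cv2) and the standard library are available. Lean on these libraries where they do the work, as an engineer would, in place of code of your own. Each camera call takes 0.05 s, during which the arm holds its last target.

TASK

An empty cup is standing on the label reader's window: nest it upright, fully home, in the other cup that stands on the bench and let go of it. Then pick up the counting slide that has a small notch in one corner (the notch marks its frosted label end) and hold it up to the reader: level, label face up as it lies now, frosted end pointing to the reader's pillar and over the middle of the round window, about 8 cm above the window. Finish while still holding it there with nothing else touching it; never let it fall to the bench, and leave the other slide, the pen and the tube where they are.

Things in the scene. Friction and masses are not known exactly. Their poses are not given: they have to be found in the camera images.
- window (a point): centre of the reader's black round window (40 mm across), flush with the top of the reader's fixed grey base plate, 12 mm above the bench. Its +x axis points level from the window to the reader's pillar, z up. The plate reaches 70 mm to -x, 125 mm to +x and 55 mm to each side of it. The white pillar (18 x 36 mm) stands 112 mm to +x and its head (60 mm wide) spans about 85 to 140 mm to +x, its top about 195 mm above the bench
- cup_a_mid (a point): centre, half-way up, of the empty white tapered cup that stands upright on the reader plate at or near the window. 80 mm tall, 59 mm across outside at the rim, 40 mm at the foot, wall 2.5 mm, straight taper, thick bottom: the inner floor is 34 mm above the foot. z up; 70 g
- cup_b_mid (a point): the same point of the other, equal cup, standing upright and empty on the bench. When one is nested home in the other it stands 34 mm higher, with about 1.5 mm play at the side
- slide_mid (a point): centre of the notched glass counting slide, 84 x 36 x 6 mm, 45 g, lying flat, label face up, centred on a fixed round black rubber stand (26 mm across, 26 mm tall), so its long edges overhang by 5 mm and its ends by 29 mm. x runs along its length to the frosted, matt pale grey end (the last 24 mm), whose +y corner has the 8 x 8 mm notch; z is out of the label face (up). The rest is greenish clear glass
- label (a point): middle of the frosted end's upper face: 30 mm along +x from the slide's centre, 3 mm above it; same axes
- slide: the notched slide as a solid, origin in the middle of its underside, axes as slide_mid
- cup_a: the cup from the reader, origin at the centre of its foot, z up
- reader: the label reader (fixed), origin on the bench below the window, axes as window
- slide2_mid (a point): centre of a second slide of the same size and look but with no notch, on an equal stand; leave alone
- tube: lying red-capped tube, 100 x 16 mm, origin under its middle; leave alone
- pen: lying pen, 135 x 11 mm, origin under its middle; leave alone
Mind the look-alikes: they are no part of the job. Leave any blue or brown look-alike of the slide alone.

How it is judged (in metres and radians):
On the way, in this order (a step that is already met when the one before it is completed fails the run):
1. the cup from the reader is nested home in the other cup and let go (horizontal distance between cup_a_mid and cup_b_mid below 0.006 m and z of cup_a_mid in the frame of cup_b_mid between 0.028 and 0.042 m and angle between cup_b_mid's own z axis and vertical below 0.12 rad and angle between cup_a_mid's own z axis and vertical below 0.15 rad and contact force between the fingers and cup_a below 0.1 N and horizontal distance between cup_b_mid and window above 0.1 m), for 0.2 s.
2. the notched slide is lifted off its stand in the gripper (height (world z) of slide_mid above 0.05 m and contact force between the fingers and slide above 1 N), for 0.2 s.
At the end, for the whole second after the job is handed in: Cups nested upright (axes within 6 mm, 28-42 mm step), let go, over 10 cm from the window; slide held still, touching nothing else, frosted end within 18 mm of the window centre and 50-110 mm above it, pointing to the pillar within 0.3 rad, label up, level within 0.21 rad (all of step 1 and horizontal distance between label and window below 0.018 m and z of label in the frame of window between 0.05 and 0.11 m and x of slide_mid in the frame of window below -0.01 m and angle between the x axis of slide_mid and the x axis of window, either way round below 0.3 rad and angle between slide_mid's own z axis and vertical below 0.21 rad and contact force between the fingers and slide above 1 N and contact force between slide and reader below 0.1 N and linear speed of slide below 0.03 m/s); the arm keeps its last pose, push and grip.
It fails at once if the notched slide falls or is laid on the bench (height (world z) of slide_mid below 0.018 m).
It fails at once if the other slide, pen or tube is moved more than 30 mm (distance of any of slide2_mid, tube, pen from where it was at the start of the episode above 0.03 m).
It also fails if it takes over 72 s, if anything falls off the work surface, if the arm or the gripper's body presses on something with over 40 N, if the wrist force passes 120 N, or if a joint passes its speed limit or range.

## Working session

There is one attempt and no reset: what is moved stays moved. The work goes in short steps, Python scripts to look and compute and a tool call to move; the robot and the scene stay as the last step left them, time stands still between calls to the robot, and variables do not carry over. Pictures are saved under pics/ and viewed, and the job is handed in when it is done.

Besides the shell and the picture viewer there is one more tool, called after ">>>" as name(argument=value, ...) on one line, values as JSON. arm_command: Moves the arm, as the interface text tells. Its arguments: {"type":"object","properties":{"commands":{"type":"string"},"grip_force":{"type":"number"}},"required":["commands"]}

```bash
ls; mkdir -p pics
python3 - <<'E'
from plant import manip,cams
import cv2
s=manip.state();print(s)
for n in("side","top","wrist"):
    c=cams.read_camera(n);cv2.imwrite(f"pics/{n}0.png",c["img"])
    print(n,{k:v.tolist() for k,v in c.items() if k!="img"})
E
```

```text
pics
{'time': 0.0, 'qpos': array([7.46004506e+01, 1.38304940e+01, 2.13481709e-01, 7.65019466e+01,
       2.23367580e-03, 8.99991403e+01]), 'qvel': array([ 0.10531047, -0.01084445,  0.09601051,  0.0784847 , -0.04416658,
        0.00449404]), 'joint_efforts': array([ 9.84351718e-04, -3.72313821e+01,  2.52410585e+01,  1.69623335e-02,
        6.87723968e-05, -5.12647162e-06]), 'tcp_pos': array([0.13258197, 0.48139816, 0.20992632]), 'ee_rot': array([[-9.64101455e-01,  2.65533497e-01, -5.88923172e-04],
       [ 2.65534147e-01,  9.64099399e-01, -1.99132847e-03],
       [ 3.90160654e-05, -2.07622188e-03, -9.99997844e-01]]), 'contact_force': array([-0.25093603, -0.67146019, -0.31625503]), 'torque': array([-0.04086289, -0.00562728, -0.04845922]), 'finger_gap': 1.0012439506546131}
side {'intrinsics': [[438.80666027014206, 0.0, 319.97775554384833], [0.0, 438.80666027014206, 234.34255450625363], [0.0, 0.0, 1.0]], 'R': [[-0.9311404345370261, -0.36446197202097286, -0.012040021627143738], [-0.22539580204175666, 0.6011762349357348, -0.7666706378689924], [0.28666046743866114, -0.7111642605608625, -0.6
[... 228 characters left out ...]
028808732858066465, -0.9995017217495411, 0.012898260767077166], [-0.9841853178993254, -0.03061882085977042, -0.17447563681087658], [0.17478362893164856, -0.007667856862268695, -0.9845770091915734]], 't': [-0.04349052944310228, 0.5355306415131597, 0.87847834639181]}
wrist {'intrinsics': [[411.5574272008109, 0.0, 320.8080566926091], [0.0, 411.5574272008109, 240.76528167702602], [0.0, 0.0, 1.0]], 'hand_eye': [[0.0008957767325249791, -0.9501285902274821, -0.3118571141025668, 0.07965774933234276], [0.9999995798969112, 0.0007904793927953465, 0.0004640563853818858, 0.000585155936477344], [-0.00019439661703422967, -0.3118573987813428, 0.9501288991685751, -0.16311790617336677], [0.0, 0.0, 0.0, 1.0]]}
```

View pics/top0.png

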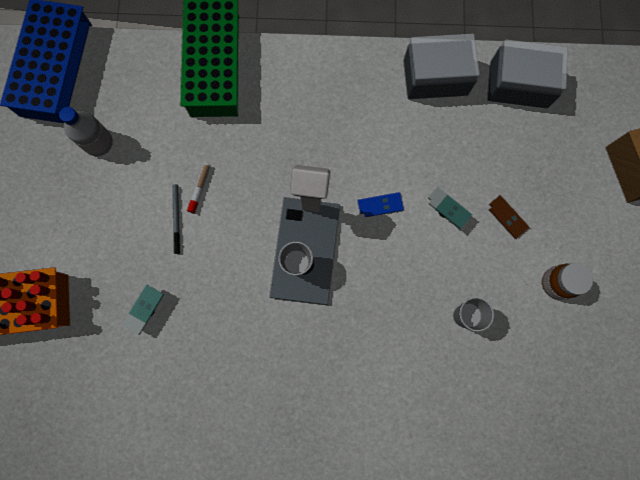

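View pics/side0.png

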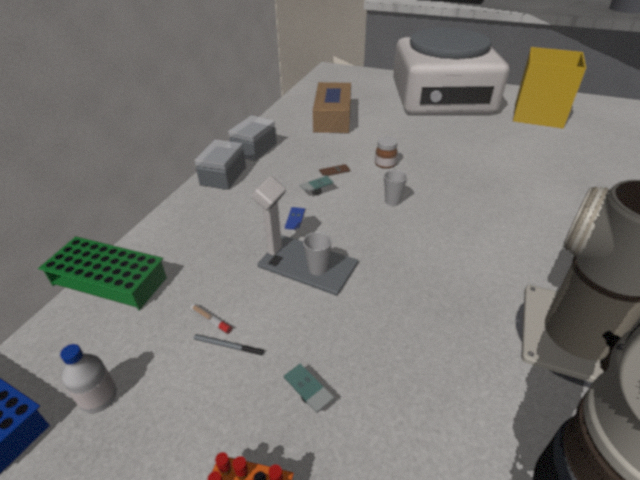

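View pics/wrist0.png

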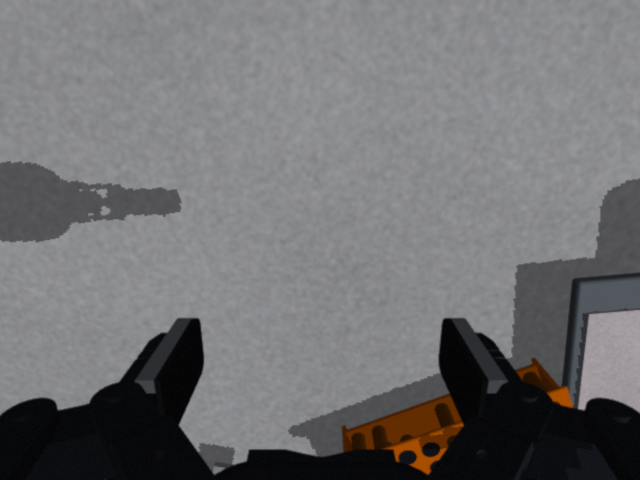

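The top view shows greenish slides at (452,209) and (147,302), blue at (380,204) and brown at (509,217). Cup A is at (296,260) and cup B at (476,316). Next I enlarge both green slides.

Run:
```python
import cv2,numpy as np
t=cv2.imread("pics/top0.png");s=cv2.imread("pics/side0.png")
f=lambda im,x,y,w:cv2.resize(im[y-w:y+w,x-w:x+w],(400,400),interpolation=cv2.INTER_CUBIC)
a=np.vstack([np.hstack([f(t,452,209,32),f(t,147,302,32)]),np.hstack([f(s,317,186,24),f(s,309,388,32)])])
cv2.imwrite("pics/crop0.png",cv2.resize(a,(600,600)))
```

```text
(no output)
```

View pics/crop0.png

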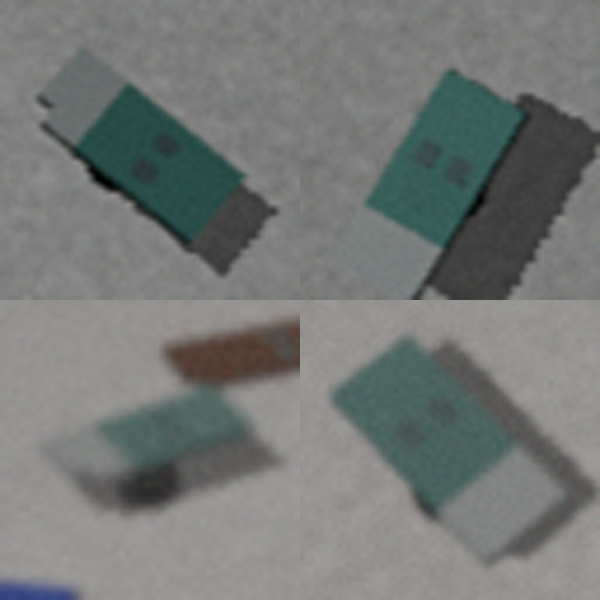

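The notched slide is the one at (452,209): its frosted upper-left end has the notch, while the other slide's corners look whole. The next step is enlarged crops of the cups and plate.

Run:
```python
import cv2,numpy as np
t=cv2.imread("pics/top0.png")
f=lambda im,x,y,w,o:cv2.resize(im[y-w:y+w,x-w:x+w],(o,o),interpolation=cv2.INTER_CUBIC)
cv2.imwrite("pics/crop1.png",np.hstack([f(t,296,260,30,400),f(t,476,316,30,400)]))
cv2.imwrite("pics/crop2.png",f(t,305,240,75,600))
```

```text
(no output)
```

View pics/crop1.png

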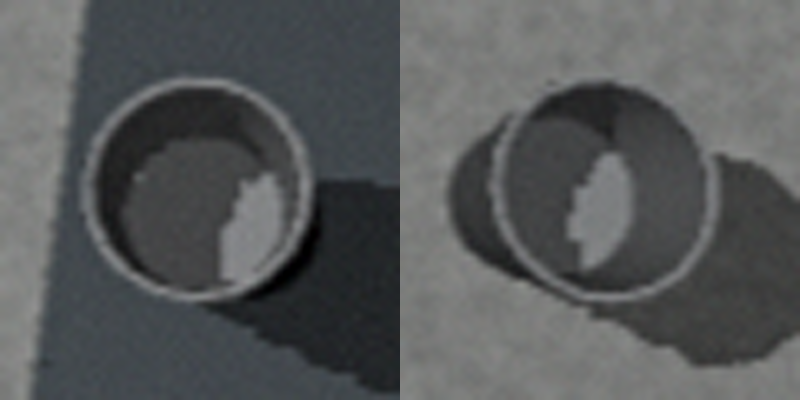

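View pics/crop2.png

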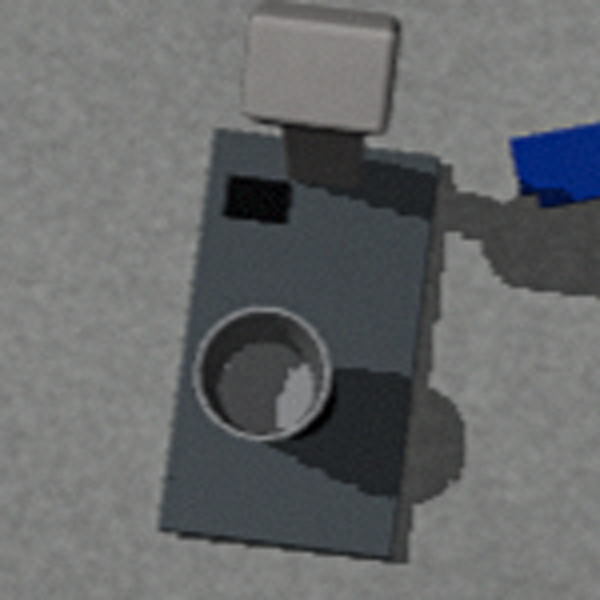

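```bash
cat > h.py <<'E'
import numpy as np,cv2
from plant import manip,cams
CAM={}
def ray(K,R,t,uv,z):
    d=R.T@np.linalg.inv(K)@np.array([uv[0],uv[1],1.]);o=-R.T@t
    return o+d*(z-o[2])/d[2]
def fixed(n):
    c=cams.read_camera(n);return c["img"],c["intrinsics"],c["R"],c["t"]
def wrist():
    s=manip.state();c=cams.read_camera("wrist");H=np.array(c["hand_eye"])
    T=np.eye(4);T[:3,:3]=s["ee_rot"];T[:3,3]=s["tcp_pos"]
    M=np.linalg.inv(T@H);return c["img"],np.array(c["intrinsics"]),M[:3,:3],M[:3,3],s
def proj(K,R,t,X):
    p=K@(R@np.asarray(X)+t);return p[:2]/p[2]
E
python3 - <<'E'
from h import *
im,K,R,t=fixed("top");K=np.array(K);R=np.array(R);t=np.array(t)
p=lambda u,z:ray(K,R,t,u,z)
print("A",p((295.7,258.5),.092),"B",p((476.9,314.8),.08))
tl,tr,bl,br=[p(u,.012)[:2] for u in[(283.5,197.5),(339.5,204.5),(270.2,297),(328.2,304)]]
print(tl,tr,bl,br,np.linalg.norm(tl-bl),np.linalg.norm(tr-br),np.linalg.norm(tl-tr),np.linalg.norm(bl-br))
ax=(tl+tr-bl-br);ax/=np.linalg.norm(ax);c=(tl+tr+bl+br)/4
print("axis",np.degrees(np.arctan2(ax[1],ax[0])),"window",c-ax*.0275)
q=[p(u,.032)[:2] for u in[(438.1,187.2),(471.8,215.4),(460.5,228.8)]]
print(q,np.linalg.norm(q[0]-q[1]),np.linalg.norm(q[1]-q[2]))
d=q[0]-q[1];print("slide",(q[0]+q[2])/2,np.degrees(np.arctan2(d[1],d[0])))
o,k,r,tt=fixed("side");k,r,tt=map(np.array,(k,r,tt))
A=p((295.7,258.5),.092);B=p((476.9,314.8),.08)
S=(q[0]+q[2])/2
for X in(A,B,[*S,.032],[*tl,.012],[*tr,.012],[*bl,.012],[*br,.012]):print(proj(k,r,tt,X))
E
```

```text
A [0.51172693 0.0158643  0.092     ] B [ 0.4251337  -0.29910579  0.08      ]
[0.64235483 0.04709497] [ 0.63194561 -0.06093977] [0.45055513 0.06380831] [ 0.44080132 -0.04424175] 0.19252651900671533 0.1918722559272746 0.10853504591715053 0.10848940597535438
axis -4.98635520473924 window [0.51401829 0.0038207 ]
[array([ 0.66642247, -0.24642733]), array([ 0.61340988, -0.30932634]), array([ 0.58693207, -0.28751552])] 0.08225946203203166 0.03430432428413857
slide [ 0.62667727 -0.26697142] 49.875114227909464
[318.4117536  240.04486081]
[396.72701551 174.88857335]
[317.56221106 182.26607678]
[258.13821732 262.81664309]
[283.39011041 234.20215668]
[338.29227937 291.13614036]
[358.88500652 258.30252981]
```

Run:
```python
import cv2,numpy as np
t=cv2.imread("pics/side0.png")
cv2.imwrite("pics/crop3.png",cv2.resize(t[160:310,230:430],(800,600),interpolation=cv2.INTER_CUBIC))
```

```text
(no output)
```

View pics/crop3.png

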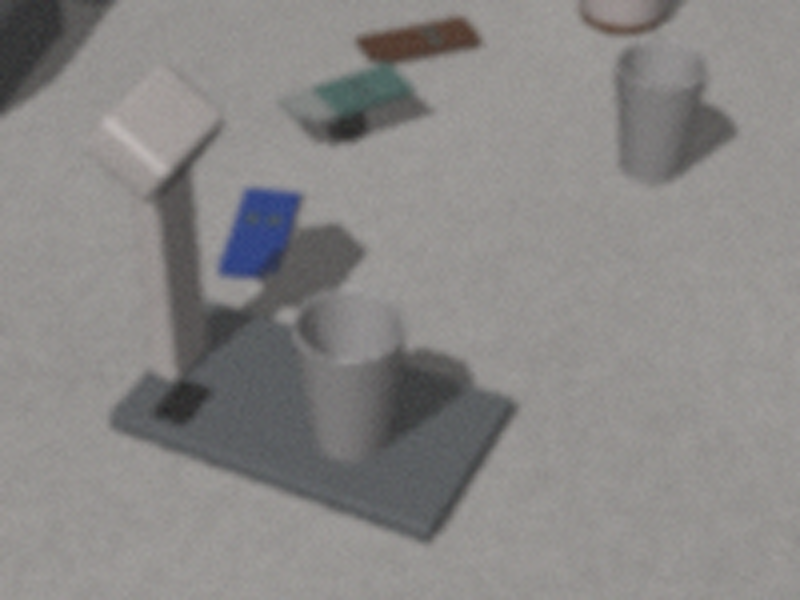

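```bash
cat >> h.py <<'E'
import json,sys
def Rdown(yaw):
    a=np.radians(yaw);x=np.array([np.cos(a),np.sin(a),0]);z=np.array([0,0,-1.]);return np.column_stack([x,np.cross(z,x),z])
def frac(c,yaw,p,yaw2):
    "c commanded pos,yaw; target"
    d=Rdown(yaw).T@(np.array(p)-np.array(c))/.2
    return d.round(4),round(-(((yaw2-yaw+180)%360)-180)/180,4)
E
python3 -c "
from h import *
print(frac([.133,.482,.211],164.6,[.512,.016,.19],182))
for f in(.33,.66):
  print(frac([.133,.482,.211],164.6,[.133+.379*f,.482-.466*f,.211],182))
"
```

```text
(array([-2.4457, -1.7431,  0.105 ]), -0.0967)
(array([-0.8071, -0.5752,  0.    ]), -0.0967)
(array([-1.6142, -1.1505,  0.    ]), -0.0967)
```

>>> arm_command(commands="-0.81 -0.58 0 0 0 -0.0967 -1;-0.81 -0.58 0 0 0 -0.0967 -1;-0.81 -0.58 0 0 0 -0.0967 -1;-0.81 -0.58 0 0 0 -0.0967 -1;-0.81 -0.58 0 0 0 -0.0967 -1", grip_force=30)

```text
time: 0.75
tcp_pos: [0.2602, 0.3235, 0.2109]
ee_rot: [[-1.0, -0.029, 0.001], [-0.029, 1.0, -0.001], [-0.001, -0.001, -1.0]]
contact_force: [-0.3, 0.1, -0.7]
finger_gap: 0.999
```

```bash
python3 -c "
from h import *
c=np.array([.133,.482,.211])+Rdown(164.6)@np.array([-.81,-.58,0])*.2
print(c)
T=np.array([.512-.03,.016,.2]);print(frac(c,182,c+(T-c)/2,182),frac(c,182,T,182))
"
```

```text
[0.25837895 0.32714484 0.211     ]
(array([-0.5316, -0.7969,  0.0275]), 0.0) (array([-1.0631, -1.5938,  0.055 ]), 0.0)
```

>>> arm_command(commands="-0.53 -0.8 0.02 0 0 0 -1;-0.53 -0.8 0.02 0 0 0 -1;-0.53 -0.8 0.02 0 0 0 -1;-0.53 -0.8 0.02 0 0 0 -1")

```text
time: 1.15
tcp_pos: [0.3706, 0.1698, 0.2069]
ee_rot: [[-0.999, -0.035, 0.001], [-0.035, 0.999, 0.001], [-0.001, 0.0, -1.0]]
contact_force: [0.6, 0.9, 0.5]
finger_gap: 1.004
```

>>> arm_command(commands="-0.53 -0.8 0.02 0 0 0 -1;-0.53 -0.8 0.02 0 0 0 -1;-0.53 -0.8 0.02 0 0 0 -1;-0.53 -0.8 0.02 0 0 0 -1;-0.53 -0.8 0.02 0 0 0 -1;-0.53 -0.8 0.02 0 0 0 -1")

```text
time: 1.75
tcp_pos: [0.4813, 0.0146, 0.2022]
ee_rot: [[-0.999, -0.033, -0.001], [-0.033, 0.999, 0.001], [0.001, 0.001, -1.0]]
contact_force: [0.4, 0.7, -1.1]
finger_gap: 0.996
```

Run:
```python
from h import *
im,K,R,t,s=wrist();cv2.imwrite("pics/w1.png",im)
im,K,R,t,s=wrist();print(s["time"],s["tcp_pos"],s["ee_rot"][:,0],s["ee_rot"][:,2])
for X in([.512,.016,.092],[.514,.004,.012]):print(proj(K,R,t,X))
```

```text
1.8 [0.48083848 0.01538322 0.20240203] [-0.99938831 -0.03494873  0.00126104] [-1.28278858e-03  5.99893913e-04 -9.99998997e-01]
[319.22457331 268.69107991]
[306.11402765 237.00907018]
```

View pics/w1.png

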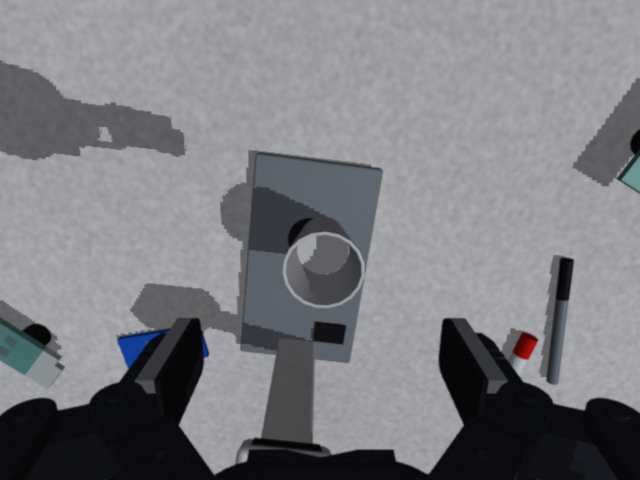

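Wrist view: cup A's rim is at about (324,269), which agrees with the top view within 2–3 mm. The jaw line is clear of everything else. Descending over the cup.

>>> arm_command(commands="-0.154 0.004 0 0 0 0 -1;-0.154 0.004 0 0 0 0 -1;-0.154 0.004 0.3 0 0 0 -1;-0.154 0.004 0.5 0 0 0 -1;-0.154 0.004 0.73 0 0 0 -1;-0.154 0.004 0.73 0 0 0 -1;-0.154 0.004 0.73 0 0 0 -1")

```text
time: 2.55
tcp_pos: [0.5112, 0.0177, 0.0573]
ee_rot: [[-0.999, -0.037, -0.002], [-0.037, 0.999, 0.0], [0.002, 0.0, -1.0]]
contact_force: [0.7, -0.3, 1.1]
finger_gap: 1.003
```

>>> arm_command(commands="0 0 0 0 0 0 0.5;0 0 0 0 0 0 0.5;0 0 0 0 0 0 1;0 0 0 0 0 0 1;0 0 0 0 0 0 1;0 0 0 0 0 0 1", grip_force=30)

```text
time: 3.15
tcp_pos: [0.5147, 0.0171, 0.0605]
ee_rot: [[-0.999, -0.035, 0.007], [-0.035, 0.999, 0.001], [-0.007, 0.001, -1.0]]
contact_force: [-1.0, 0.6, 6.8]
finger_gap: 0.672
```

Run:
```python
from h import *
im,K,R,t,s=wrist();cv2.imwrite("pics/w2.png",im)
print(s["time"],s["tcp_pos"],s["finger_gap"],s["contact_force"])
c=cams.read_camera("side")["img"];cv2.imwrite("pics/s2.png",cv2.resize(c[100:340,200:520],(800,600)))
```

```text
3.15 [0.51473021 0.01705854 0.0605244 ] 0.6723983035673805 [-0.9745133   0.57470385  6.75625123]
```

View pics/w2.png

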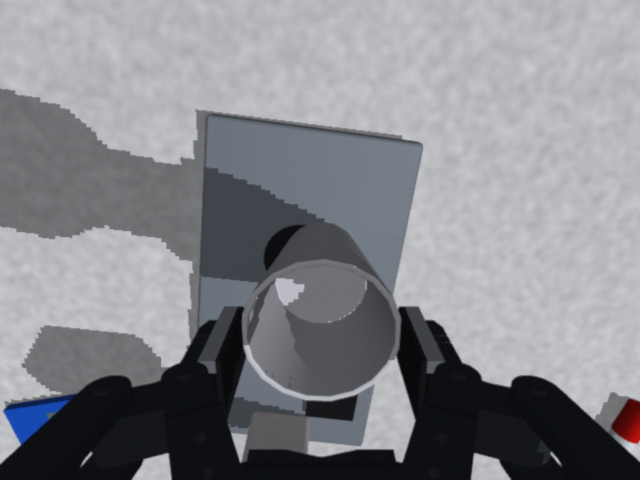

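View pics/s2.png

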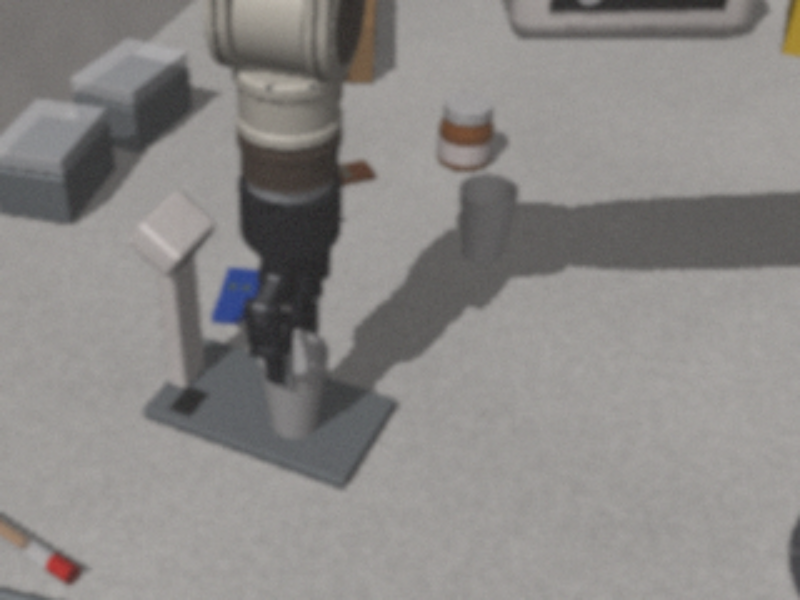

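Cup A is held (gap 57 mm). Lifting straight up.

>>> arm_command(commands="0 0 -0.2 0 0 0 1;0 0 -0.4 0 0 0 1;0 0 -0.65 0 0 0 1;0 0 -0.65 0 0 0 1;0 0 -0.65 0 0 0 1")

```text
time: 3.75
tcp_pos: [0.5137, 0.0167, 0.1899]
ee_rot: [[-0.999, -0.035, 0.007], [-0.035, 0.999, 0.0], [-0.007, 0.0, -1.0]]
contact_force: [-0.3, 0.1, -1.2]
finger_gap: 0.669
```

Run:
```python
from h import *
im,K,R,t,s=wrist();cv2.imwrite("pics/w3.png",im)
s=manip.state();print(s["tcp_pos"],s["finger_gap"],s["contact_force"],s["ee_rot"])
T=np.array([.425,-.299,s["tcp_pos"][2]])
for f in(.5,1):print(frac(s["tcp_pos"],182,s["tcp_pos"]+(T-s["tcp_pos"])*f,145))
```

```text
[0.51230281 0.01664197 0.18791552] 0.6706012204030032 [-0.66350227  0.02958586 -1.55007955] [[-9.99389516e-01 -3.48531244e-02  2.41962727e-03]
 [-3.48530504e-02  9.99392445e-01  7.27602931e-05]
 [-2.42069314e-03 -1.16155169e-05 -9.99997070e-01]]
(array([ 0.2457, -0.781 ,  0.    ]), 0.2056)
(array([ 0.4913, -1.562 ,  0.    ]), 0.2056)
```

View pics/w3.png

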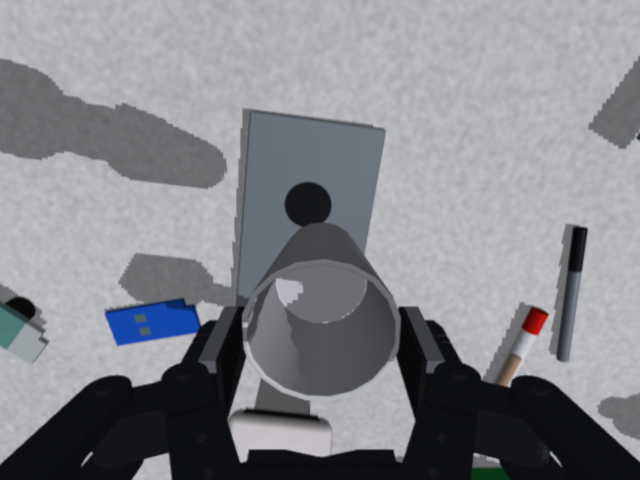

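Cup A is lifted and hanging upright. The window is visible at (308,204). Carrying the cup to cup B.

>>> arm_command(commands="0.25 -0.78 0 0 0 0.2 1;0.25 -0.78 0 0 0 0.2 1;0.25 -0.78 0 0 0 0.2 1;0.25 -0.78 0 0 0 0.2 1;0.25 -0.78 0 0 0 0.2 1;0.25 -0.78 0 0 0 0.2 1;0.25 -0.78 0 0 0 0.2 1")

```text
time: 4.5
tcp_pos: [0.4672, -0.14, 0.186]
ee_rot: [[-0.831, 0.557, -0.001], [0.557, 0.831, 0.001], [0.002, -0.0, -1.0]]
contact_force: [0.3, -0.4, -0.6]
finger_gap: 0.667
```

Run:
```python
from h import *
K=np.array([[411.557,0,320.808],[0,411.557,240.765],[0,0,1]])
im,K,R,t,s=wrist();cv2.imwrite("pics/w4.png",im)
p=s["tcp_pos"];x=s["ee_rot"][:,0];yaw=np.degrees(np.arctan2(x[1],x[0]));print(p,yaw,s["finger_gap"])
print(frac(p,yaw,[.425,-.299,p[2]],yaw))
# window from top
im,K,R,t=map(np.array,fixed("top"));cv2.imwrite("pics/t4.png",cv2.resize(im[165:315,220:420],(800,600)))
```

```text
[ 0.46724495 -0.13995292  0.18603777] 146.17572796692832 0.6670309192302759
(array([-0.2672, -0.7782,  0.    ]), np.float64(-0.0))
```

View pics/w4.png

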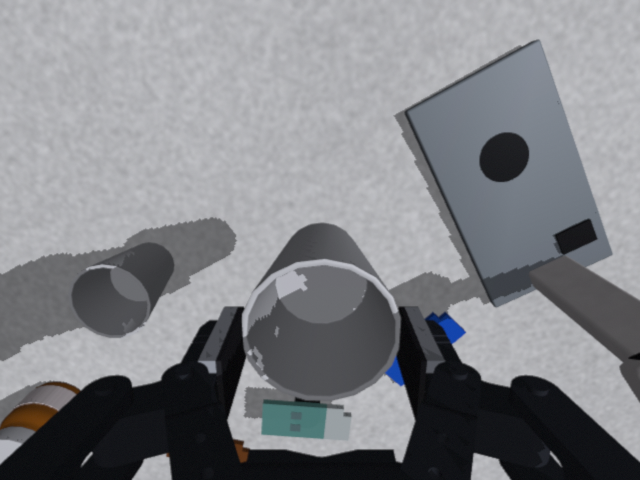

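View pics/t4.png

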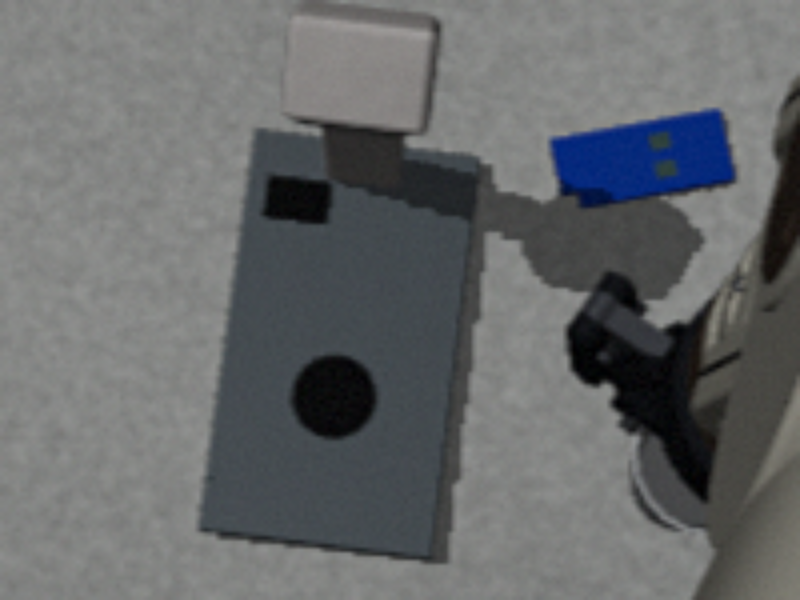

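Wrist view: window at (504,157), cup B's rim at about (111,301), and the notched slide at the bottom with its notch near (348,413). Triangulating these.

Run:
```python
from h import *
im,K,R,t,s=wrist()
p=s["tcp_pos"]
print("win wrist",ray(K,R,t,(504,157),.012),"B wrist",ray(K,R,t,(111,301),.08))
im,K,R,t=map(np.array,fixed("top"))
print("win top",ray(K,R,t,(303.5,264.25),.012))
im=cv2.imread("pics/w4.png");cv2.imwrite("pics/w4c.png",cv2.resize(im[220:360,50:210],(800,700))[:600])
```

```text
win wrist [0.51670658 0.00664335 0.012     ] B wrist [ 0.42878374 -0.29561618  0.08      ]
win top [0.51388039 0.00414602 0.012     ]
```

View pics/w4c.png

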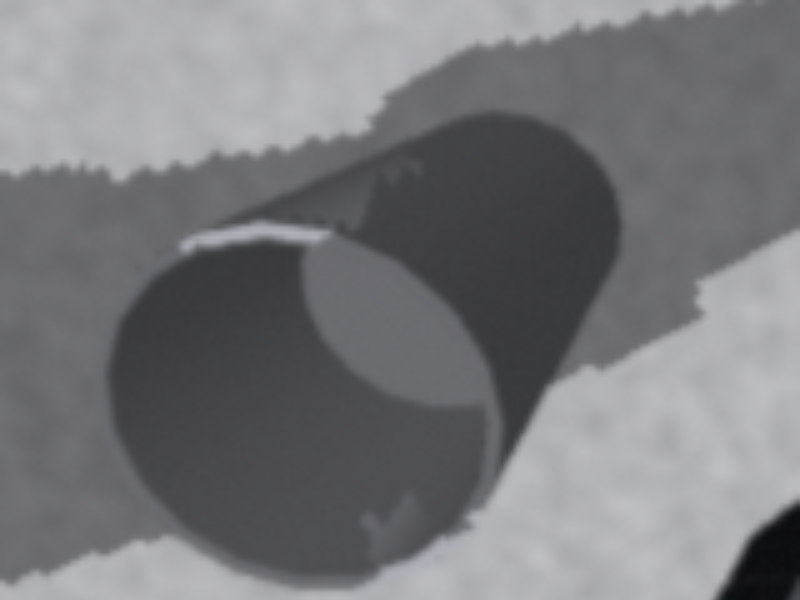

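>>> arm_command(commands="-0.26 -0.76 0 0 0 0 1;-0.26 -0.76 0 0 0 0 1;-0.26 -0.76 0 0 0 0 1;-0.26 -0.76 0 0 0 0 1;-0.26 -0.76 0 0 0 0 1;-0.26 -0.76 0 0 0 0 1")

```text
time: 5.3
tcp_pos: [0.4258, -0.295, 0.1867]
ee_rot: [[-0.83, 0.558, -0.0], [0.558, 0.83, 0.001], [0.001, 0.001, -1.0]]
contact_force: [-0.8, 0.5, 0.0]
finger_gap: 0.669
```

Run:
```python
from h import *
im,K,R,t,s=wrist();cv2.imwrite("pics/w5.png",im)
p=s["tcp_pos"];x=s["ee_rot"][:,0];yaw=np.degrees(np.arctan2(x[1],x[0]));print(s["time"],p,yaw,s["finger_gap"])
a=ray(K,R,t,(321.5,329),p[2]+.0315);print("A in hand",a,s["ee_rot"].T@(a-p))
im,K,R,t=map(np.array,fixed("side"));cv2.imwrite("pics/s5.png",cv2.resize(im[90:240,300:500],(800,600),interpolation=cv2.INTER_CUBIC))
im,K,R,t=map(np.array,fixed("top"));cv2.imwrite("pics/t5.png",cv2.resize(im[240:390,380:580],(800,600),interpolation=cv2.INTER_CUBIC))
```

```text
5.3 [ 0.42582475 -0.29502079  0.18666261] 146.05641837669162 0.6694081087984498
A in hand [ 0.42385364 -0.29253381  0.21816261] [ 0.00304672  0.00098749 -0.03149703]
```

View pics/w5.png

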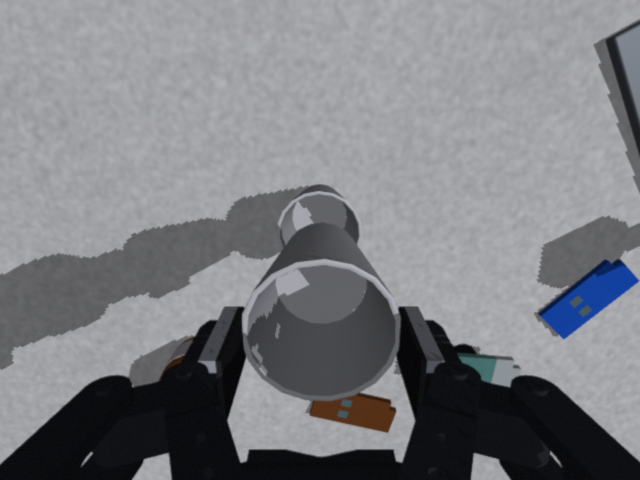

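View pics/s5.png

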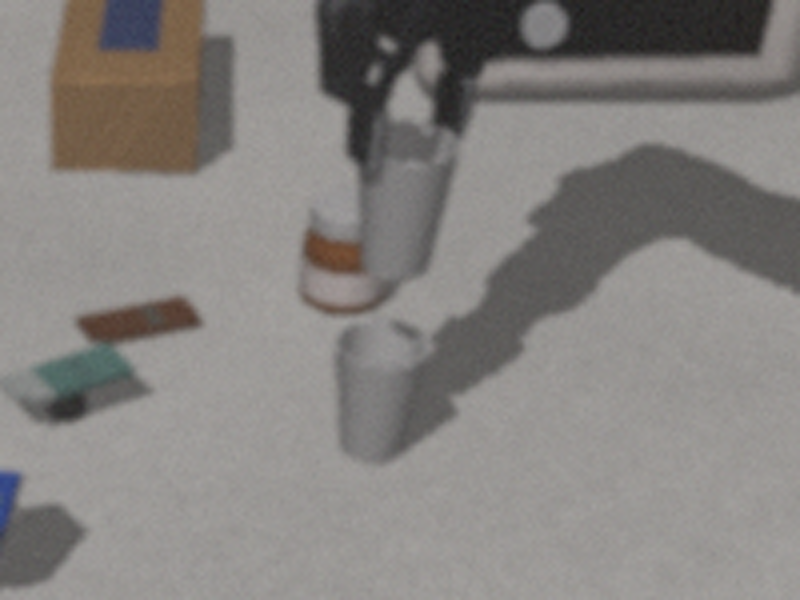

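View pics/t5.png

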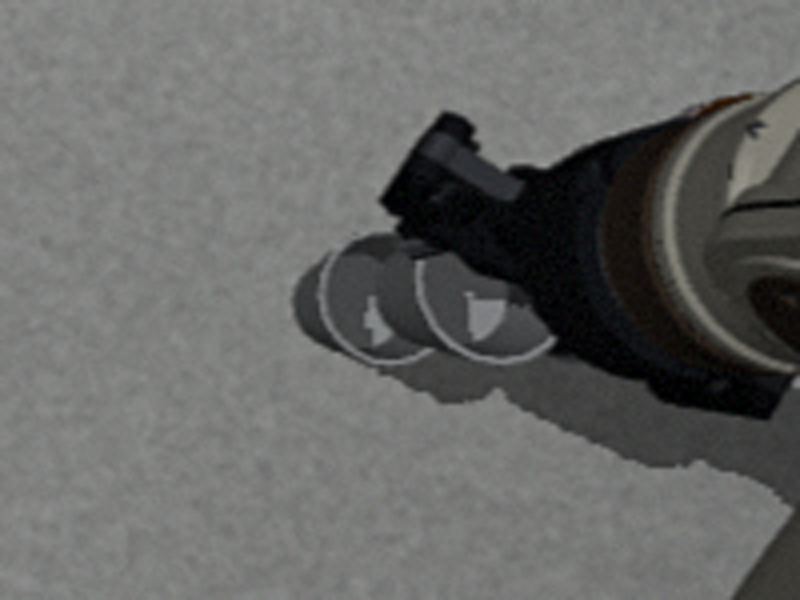

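Run:
```python
from h import *
im,K,R,t,s=wrist();p=s["tcp_pos"]
a=ray(K,R,t,(321.5,329),p[2]+.0315)
b=ray(K,R,t,(318,228),.08);print(a,b,s["ee_rot"].T@(b-a))
l=ray(K,R,t,(278,228),.08);r=ray(K,R,t,(358,228),.08);print(np.linalg.norm(l-r))
u=proj(K,R,t,b+[.0295*s["ee_rot"][0,0],.0295*s["ee_rot"][1,0],0]);print(u)
im,K,R,t=map(np.array,fixed("side"))
# side: A rim pixel, foot pixel
for X in (a,a+[0,0,-.08],b,b-[0,0,.08]):print(proj(K,R,t,X), (proj(K,R,t,X)-[300,90])*4)
im,K,R,t=map(np.array,fixed("top"))
for X in (a,b):print(proj(K,R,t,X), (proj(K,R,t,X)-[380,240])*4)
```

```text
[ 0.42416989 -0.29198604  0.21834364] [ 0.42514424 -0.29512051  0.08      ] [-0.00259087 -0.00210493  0.13834231]
0.054671400322308425
[317.94520858 185.1644439 ]
[402.44386173 125.01153784] [409.77544692 140.04615135]
[398.83758889 155.78166177] [395.35035557 263.12664709]
[396.34019579 175.69246796] [385.36078315 342.76987184]
[393.29359474 201.74976392] [373.17437896 446.99905566]
[501.98464219 310.72951199] [487.93856877 282.91804796]
[474.5927189  314.72526704] [378.3708756  298.90106818]
```

Run:
```python
import cv2
im=cv2.imread("pics/w5.png");cv2.imwrite("pics/w5c.png",cv2.resize(im[170:290,240:400],(800,600),interpolation=cv2.INTER_CUBIC))
```

```text
(no output)
```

View pics/w5c.png

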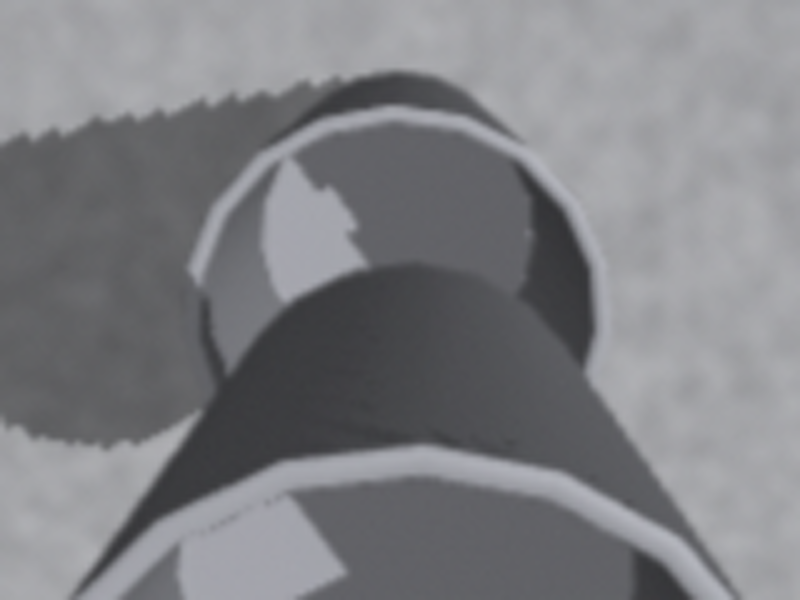

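Relative to the cup in hand, cup B's rim is about 3 mm along −tool x and 1.6 mm along −tool y. I correct for that and lower the cup in.

>>> arm_command(commands="-0.015 -0.008 0 0 0 0 1;-0.015 -0.008 0.15 0 0 0 1;-0.015 -0.008 0.3 0 0 0 1;-0.015 -0.008 0.4 0 0 0 1;-0.015 -0.008 0.43 0 0 0 1;-0.015 -0.008 0.43 0 0 0 1;-0.015 -0.008 0.43 0 0 0 1")

```text
time: 6.3
tcp_pos: [0.428, -0.2996, 0.1019]
ee_rot: [[-0.829, 0.559, 0.002], [0.559, 0.829, -0.001], [-0.002, -0.0, -1.0]]
contact_force: [-0.3, -0.5, -1.2]
finger_gap: 0.669
```

>>> arm_command(commands="0 0 0.03 0 0 0 1;0 0 0.06 0 0 0 1;0 0 0.08 0 0 0 1;0 0 0.095 0 0 0 1;0 0 0.1 0 0 0 1;0 0 0.1 0 0 0 1")

```text
time: 6.9
tcp_pos: [0.4289, -0.2998, 0.0829]
ee_rot: [[-0.829, 0.559, 0.004], [0.559, 0.829, -0.002], [-0.004, 0.001, -1.0]]
contact_force: [-0.8, 1.4, 9.1]
finger_gap: 0.663
```

Run:
```python
from h import *
im,K,R,t,s=wrist();cv2.imwrite("pics/w6.png",im);print(s["tcp_pos"],s["contact_force"])
im,K,R,t=map(np.array,fixed("side"));cv2.imwrite("pics/s6.png",cv2.resize(im[90:240,300:500],(800,600),interpolation=cv2.INTER_CUBIC))
```

```text
[ 0.42885241 -0.29980028  0.08285065] [-0.76229778  1.394277    9.06647135]
```

View pics/w6.png

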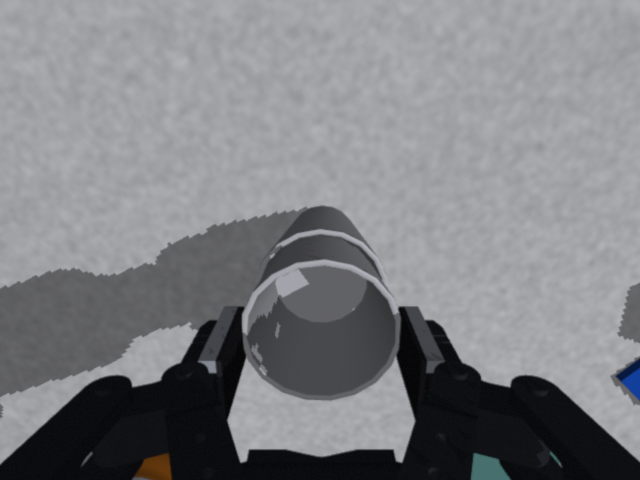

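View pics/s6.png

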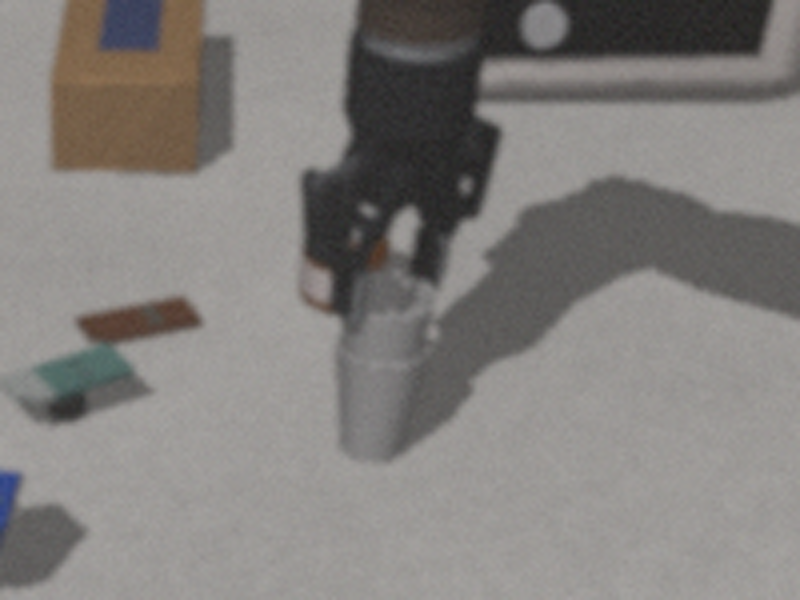

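The cup has seated: 9 N upward at the predicted home height, and the side view shows it upright with the step visible. Releasing it.

>>> arm_command(commands="0 0 0 0 0 0 0.2;0 0 0 0 0 0 -0.5;0 0 0 0 0 0 -1;0 0 0 0 0 0 -1;0 0 0 0 0 0 -1;0 0 0 0 0 0 -1")

```text
time: 7.6
tcp_pos: [0.427, -0.299, 0.0805]
ee_rot: [[-0.829, 0.559, -0.0], [0.559, 0.829, 0.0], [0.001, 0.0, -1.0]]
contact_force: [0.1, -0.1, -0.2]
finger_gap: 0.998
```

>>> arm_command(commands="0 0 -0.1 0 0 0 -1;0 0 -0.3 0 0 0 -1;0 0 -0.6 0 0 0 -1;0 0 -0.6 0 0 0 -1;0 0 -0.6 0 0 0 -1;0 0 -0.6 0 0 0 -1")

```text
time: 8.2
tcp_pos: [0.4266, -0.2987, 0.1997]
ee_rot: [[-0.829, 0.559, -0.001], [0.559, 0.829, 0.001], [0.002, 0.0, -1.0]]
contact_force: [-0.5, -0.2, -1.1]
finger_gap: 0.997
```

Run:
```python
from h import *
im,K,R,t,s=wrist();cv2.imwrite("pics/w7.png",im);print(s["time"],s["tcp_pos"],s["contact_force"],s["ee_rot"][:,0])
im,K,R,t=map(np.array,fixed("side"));cv2.imwrite("pics/s7.png",cv2.resize(im[90:240,300:500],(800,600),interpolation=cv2.INTER_CUBIC))
```

```text
8.2 [ 0.42664075 -0.29870662  0.19967196] [-0.54328691 -0.1521695  -1.11412479] [-0.8290557   0.55916372  0.00160628]
```

View pics/w7.png

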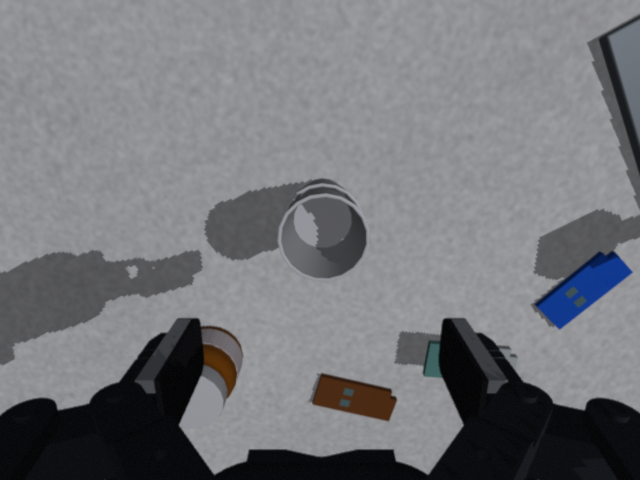

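View pics/s7.png

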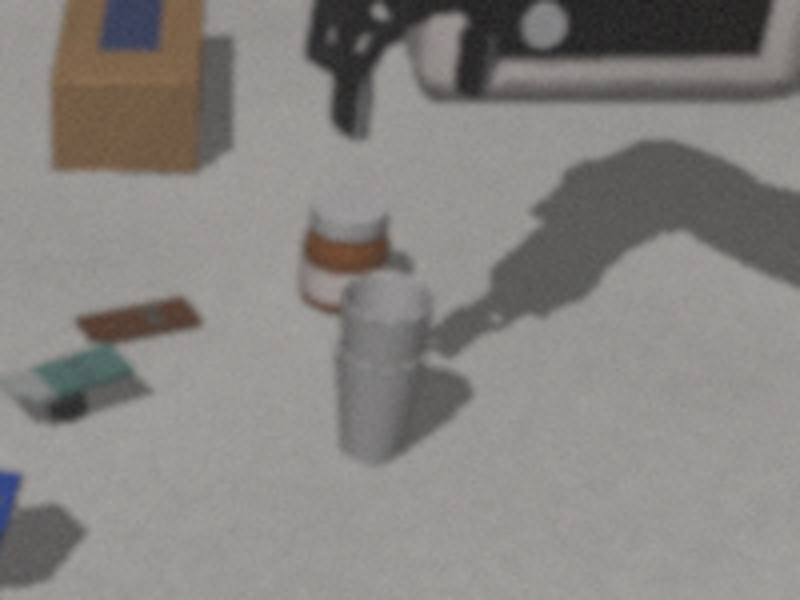

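Cups are nested upright and released. Now to a hover over the notched slide, jaws across its width (tool x opposite to the frosted end).

```bash
python3 -c "
from h import *
print(frac([.4268,-.2988,.2],146,[.628,-.265,.2],230))"
```

```text
(array([-0.7395,  0.7027,  0.    ]), -0.4667)
```

>>> arm_command(commands="-0.74 0.7 0 0 0 -0.4667 -1;-0.74 0.7 0 0 0 -0.4667 -1;-0.74 0.7 0 0 0 -0.4667 -1;-0.74 0.7 0 0 0 -0.4667 -1;-0.74 0.7 0 0 0 -0.4667 -1;-0.74 0.7 0 0 0 -0.4667 -1;-0.74 0.7 0 0 0 -0.4667 -1;-0.74 0.7 0 0 0 -0.4667 -1;-0.74 0.7 0 0 0 -0.4667 -1;-0.74 0.7 0 0 0 -0.4667 -1;-0.74 0.7 0 0 0 -0.4667 -1;-0.74 0.7 0 0 0 -0.4667 -1")

```text
time: 9.5
tcp_pos: [0.6276, -0.2655, 0.1991]
ee_rot: [[-0.645, -0.765, -0.003], [-0.765, 0.645, 0.001], [0.001, 0.003, -1.0]]
contact_force: [-0.9, 0.6, 0.4]
finger_gap: 0.997
```

Run:
```python
from h import *
im,K,R,t,s=wrist();cv2.imwrite("pics/w8.png",im);print(s["time"],s["tcp_pos"],s["ee_rot"])
cv2.imwrite("pics/w8c.png",cv2.resize(im[210:390,200:440],(800,600),interpolation=cv2.INTER_CUBIC))
print(proj(K,R,t,[.627,-.267,.032]))
```

```text
9.5 [ 0.62755399 -0.26549576  0.19905174] [[-6.44514969e-01 -7.64586933e-01 -2.69746288e-03]
 [-7.64591222e-01  6.44514471e-01  1.16606504e-03]
 [ 8.46995765e-04  2.81400281e-03 -9.99995682e-01]]
[319.6493309  205.59529364]
```

View pics/w8.png

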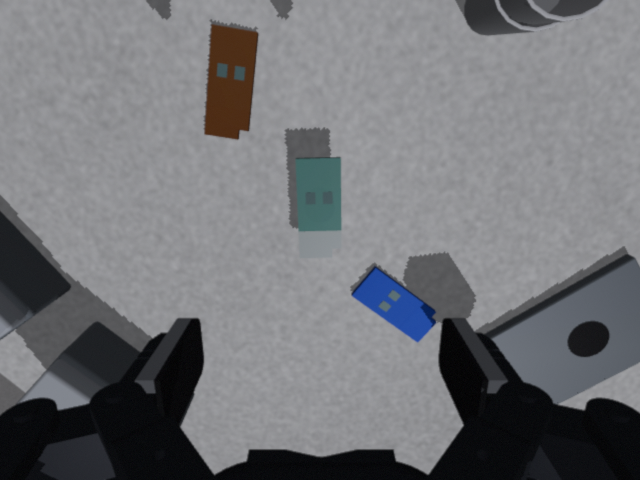

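View pics/w8c.png

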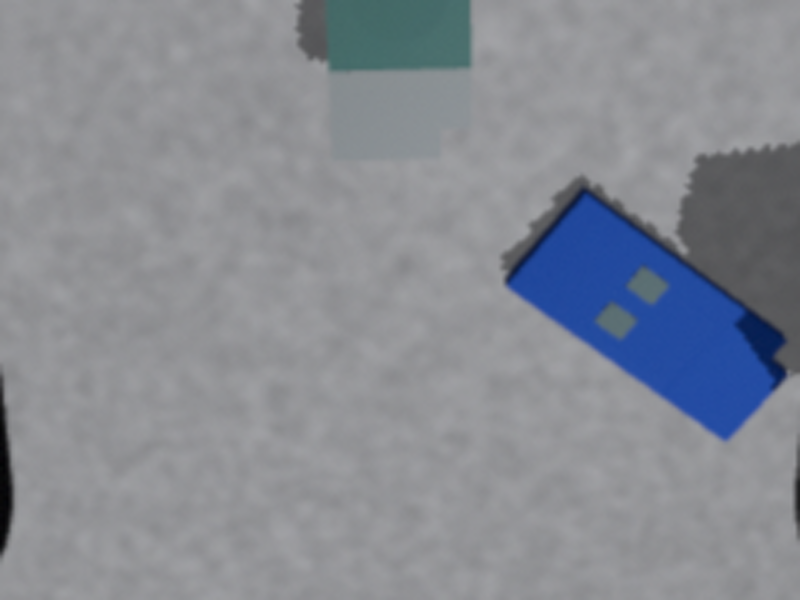

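The notch is at the frosted end's lower right, (335,251) in the wrist view, so this is the right slide. Measuring the corners.

Run:
```python
from h import *
im,K,R,t,s=wrist()
im0=cv2.imread("pics/w8.png");cv2.imwrite("pics/w8d.png",cv2.resize(im0[140:270,250:390],(646,600),interpolation=cv2.INTER_CUBIC))
c=[ray(K,R,t,u,.032)[:2] for u in[(296.3,157.2),(341,156.7),(299,257.4),(341.8,257)]]
m=sum(c)/4;d=(c[2]+c[3]-c[0]-c[1]);print(np.linalg.norm(d)/2,np.linalg.norm(c[0]-c[1]),np.linalg.norm(c[2]-c[3]),m,np.degrees(np.arctan2(d[1],d[0])))
p=s["tcp_pos"];print(p,s["ee_rot"].T[:2,:2]@(m-p[:2]))
```

```text
0.08469594427673198 0.035421429620379315 0.03665369933509705 [ 0.62920467 -0.26486272] 50.864654997002425
[ 0.62768556 -0.26554713  0.19942458] [-0.00150211 -0.00072096]
```

View pics/w8d.png

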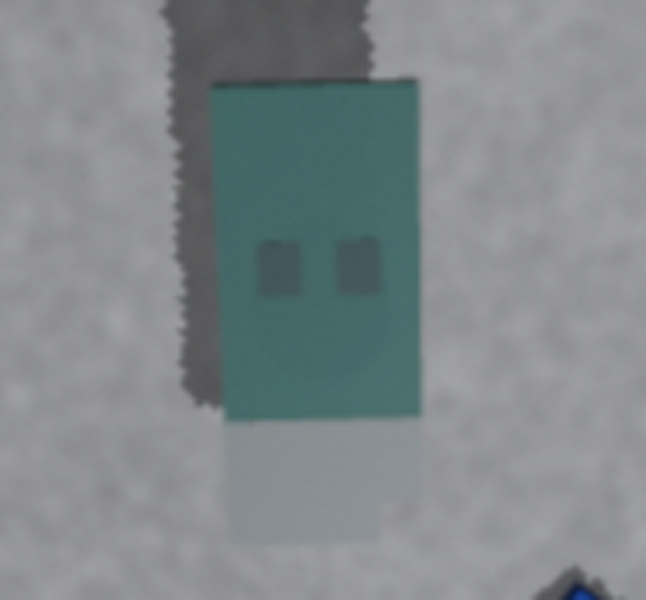

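>>> arm_command(commands="-0.006 -0.006 0 0 0 0 -1;-0.006 -0.006 0.25 0 0 0 -1;-0.006 -0.006 0.5 0 0 0 -1;-0.006 -0.006 0.7 0 0 0 -1;-0.006 -0.006 0.7 0 0 0 -1")

```text
time: 10.1
tcp_pos: [0.6245, -0.2633, 0.0531]
ee_rot: [[-0.643, -0.766, -0.014], [-0.766, 0.643, 0.006], [0.004, 0.014, -1.0]]
contact_force: [-1.0, 0.7, -1.1]
finger_gap: 1.0
```

Run:
```python
from h import *
im,K,R,t,s=wrist();cv2.imwrite("pics/w9.png",im);print(s["time"],s["tcp_pos"])
```

```text
10.1 [ 0.62445926 -0.26329244  0.0530845 ]
```

View pics/w9.png

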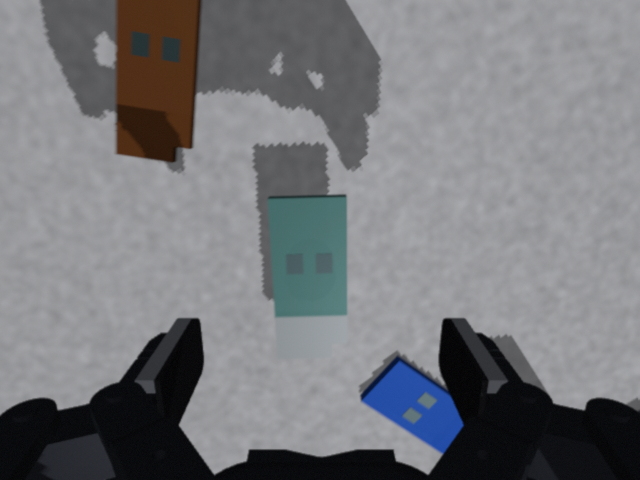

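>>> arm_command(commands="0 0 0 0 0 0 -0.4;0 0 0 0 0 0 -0.4;0 0 0 0 0 0 -0.4")

```text
time: 10.45
tcp_pos: [0.6319, -0.2665, 0.0642]
ee_rot: [[-0.643, -0.766, 0.005], [-0.766, 0.643, -0.002], [-0.002, -0.006, -1.0]]
contact_force: [-0.9, -0.8, -0.7]
finger_gap: 0.701
```

Run:
```python
from h import *
im,K,R,t,s=wrist();cv2.imwrite("pics/w10.png",im);print(s["time"],s["tcp_pos"],s["ee_rot"],s["finger_gap"])
p=s["tcp_pos"];f=lambda u,z:(s["ee_rot"].T@(ray(K,R,t,u,z)-p))*1000
for u in[(362,395),(400,357),(466,400)]:print("blue",f(u,.03))
for X in([.629,-.265,.032],):print(proj(K,R,t,X))
```

```text
10.45 [ 0.63193283 -0.26648586  0.06418955] [[-0.642724   -0.7660792   0.00534006]
 [-0.76609591  0.64272232 -0.0022527 ]
 [-0.00170643 -0.00553886 -0.9999832 ]] 0.7007467917708373
blue [-78.80079155  23.78883086  34.19283264]
blue [-53.31999038  44.064948    34.03704233]
blue [-81.91178012  83.83362772  33.86555598]
[327.38004195 267.57354106]
```

View pics/w10.png

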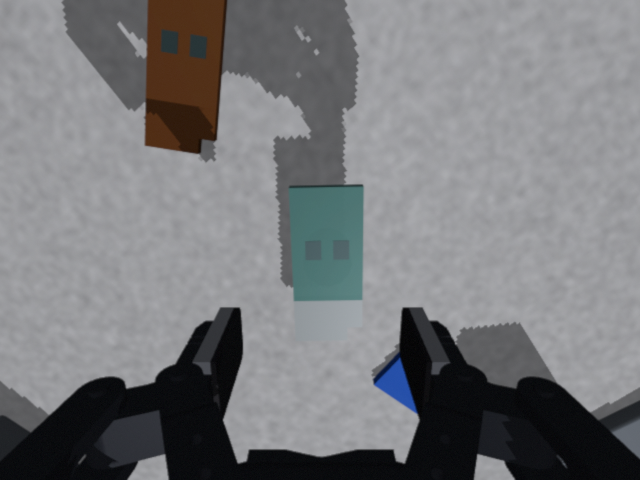

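>>> arm_command(commands="0 0 0 0 0 0 -0.4;0 0 0 0 0 0 -0.4;0 0 0 0 0 0 -0.4;0 0 0 0 0 0 -0.4;0 0 0 0 0 0 -0.4")

```text
time: 11.0
tcp_pos: [0.6298, -0.2655, 0.0607]
ee_rot: [[-0.643, -0.766, -0.0], [-0.766, 0.643, 0.0], [0.0, 0.0, -1.0]]
contact_force: [0.7, 0.5, -0.2]
finger_gap: 0.701
```

Run:
```python
from h import *
im,K,R,t,s=wrist();cv2.imwrite("pics/w11.png",im);print(s["time"],s["tcp_pos"],s["ee_rot"],s["finger_gap"])
g=cv2.cvtColor(im,cv2.COLOR_BGR2HSV);m=cv2.inRange(g,(75,50,40),(100,255,255))
n,l,st,c=cv2.connectedComponentsWithStats(m);i=1+st[1:,4].argmax();print(st[i],c[i])
q=cv2.boxPoints(cv2.minAreaRect(np.argwhere(l==i)[:,::-1].astype(np.float32)));print(q)
```

```text
11.0 [ 0.62977539 -0.2655425   0.06065451] [[-6.42627608e-01 -7.66178621e-01 -2.78877686e-04]
 [-7.66178666e-01  6.42627605e-01  1.12700328e-04]
 [ 9.28659173e-05  2.86094476e-04 -9.99999955e-01]] 0.7006668418564905
[ 283  188   76  118 8426] [321.49774507 245.21350582]
[[282.69955 188.87874]
 [357.9421  187.27785]
 [360.41586 303.54437]
 [285.1733  305.14526]]
```

Run:
```python
from h import *
im,K,R,t,s=wrist();p=s["tcp_pos"]
for u in[(282.7,188.5),(358.5,187.3),(360.3,303.8),(285.2,304.9)]:print((s["ee_rot"].T@(ray(K,R,t,u,.032)-p))*1000)
```

```text
[ 42.21597395 -17.95256096  28.68703142]
[42.82160514 17.72175606 28.69422589]
[-17.89566893  20.43780302  28.69112118]
[-18.56994394 -18.35907605  28.68329604]
```

Jaws are centred on the slide within about 1 mm. Going down slowly, then closing.

>>> arm_command(commands="0 0 0.06 0 0 0 -0.4;0 0 0.12 0 0 0 -0.4;0 0 0.17 0 0 0 -0.4;0 0 0.205 0 0 0 -0.4;0 0 0.22 0 0 0 -0.4;0 0 0.22 0 0 0 -0.4;0 0 0.22 0 0 0 -0.4;0 0 0.22 0 0 0 -0.4")

```text
time: 11.9
tcp_pos: [0.6304, -0.2659, 0.0175]
ee_rot: [[-0.643, -0.766, 0.001], [-0.766, 0.643, -0.001], [-0.0, -0.001, -1.0]]
contact_force: [0.0, -1.1, 0.1]
finger_gap: 0.701
```

>>> arm_command(commands="0 0 0 0 0 0 0;0 0 0 0 0 0 0.1;0 0 0 0 0 0 0.2;0 0 0 0 0 0 0.6;0 0 0 0 0 0 1;0 0 0 0 0 0 1;0 0 0 0 0 0 1;0 0 0 0 0 0 1", grip_force=40)

```text
time: 12.7
tcp_pos: [0.6298, -0.2656, 0.0168]
ee_rot: [[-0.643, -0.766, -0.0], [-0.766, 0.643, 0.0], [0.0, 0.0, -1.0]]
contact_force: [0.2, -0.3, -0.4]
finger_gap: 0.001
```

Run:
```python
from h import *
im,K,R,t,s=wrist();cv2.imwrite("pics/w12.png",im);print(s["time"],s["tcp_pos"],s["finger_gap"],s["contact_force"])
im,K,R,t=map(np.array,fixed("side"));cv2.imwrite("pics/s12.png",cv2.resize(im[90:240,220:420],(800,600),interpolation=cv2.INTER_CUBIC))
```

```text
12.7 [ 0.62984188 -0.2656005   0.01679256] 0.0005687961825984262 [ 0.23198098 -0.25304866 -0.44878567]
```

View pics/w12.png

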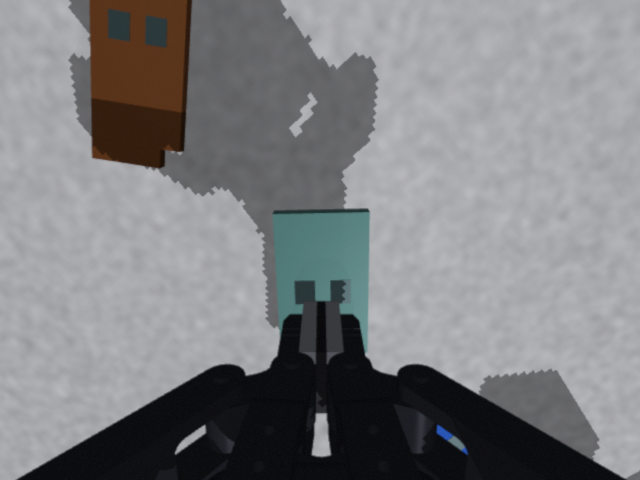

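View pics/s12.png

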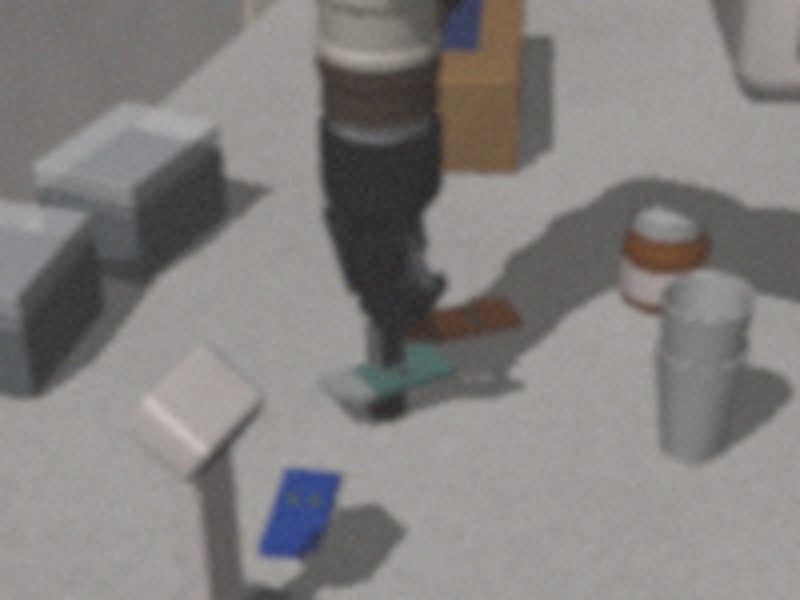

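The fingers shut without catching the slide; the tips look to be on top of it. Checking where the tips and slide really are.

Run:
```python
from h import *
im,K,R,t,s=wrist();p=s["tcp_pos"];Q=s["ee_rot"]
for d in (0,-.01,-.013,-.02,-.03):print(d,proj(K,R,t,p+Q@[.0,0,d]),proj(K,R,t,p+Q@[.011,0,d]))
for sx in(-42,18,42):
  for sy in(-18,18):
    for z in (.032,.026,.045):
      print(sx,sy,z,proj(K,R,t,[.6295+.643*sx/1e3-.766*sy/1e3,-.265+.766*sx/1e3+.643*sy/1e3,z]))
cv2.imwrite("pics/w12c.png",cv2.resize(im[195:375,200:440],(800,600),interpolation=cv2.INTER_CUBIC))
```

```text
0 [320.69523072 296.79251938] [320.71607939 273.475082  ]
-0.01 [320.67239823 307.45555965] [320.69396569 283.02853817]
-0.013 [320.6650428  310.89063062] [320.68683158 286.11058366]
-0.02 [320.64686515 319.37980635] [320.66917941 293.73658783]
-0.03 [320.61812223 332.8030843 ] [320.6412049  305.82200212]
-42 -18 0.032 [273.95355719 212.36713151]
-42 -18 0.026 [275.65572183 208.52139475]
-42 -18 0.045 [269.78952    221.77502925]
-42 18 0.032 [371.2909086  212.50138455]
-42 18 0.026 [369.47912299 208.6505692 ]
-42 18 0.045 [375.72314812 221.92177943]
18 -18 0.032 [278.89798205 352.76437942]
18 -18 0.026 [280.2603928  344.79379572]
18 -18 0.045 [275.61000651 372.00019661]
18 18 0.032 [365.58942514 352.89176831]
18 18 0.026 [364.15345273 344.91664282]
18 18 0.045 [369.05495206 372.13866457]
42 -18 0.032 [280.58561792 400.68490384]
42 -18 0.026 [281.840431   391.55405293]
42 -18 0.045 [277.57125258 422.61942219]
42 18 0.032 [363.64340715 400.80951027]
42 18 0.026 [362.32602784 391.67432821]
42 18 0.045 [366.80808953 422.75455646]
```

View pics/w12c.png

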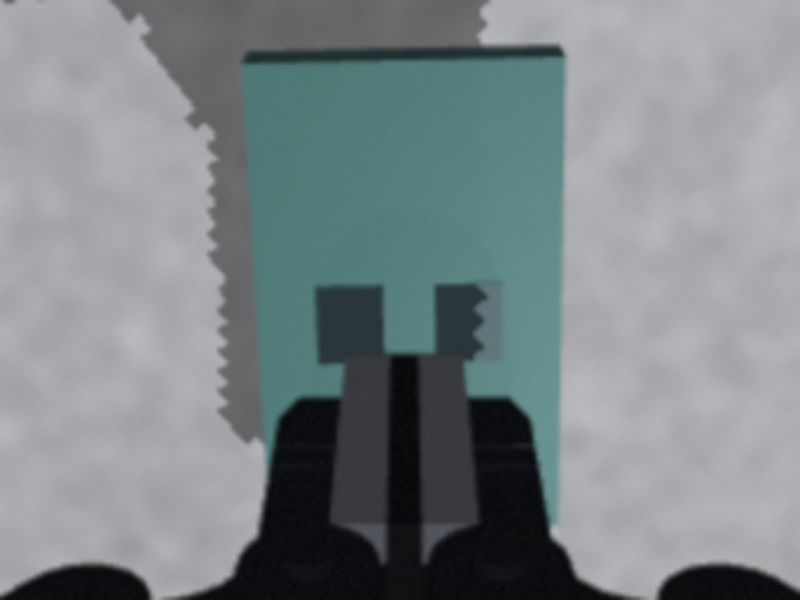

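Run:
```python
from h import *
im,K,R,t=map(np.array,fixed("side"))
for z in(.017,.026,.032,.037,.043,.055,.08):
  print(z,[ ((proj(K,R,t,[.6298-.643*a,-.2656-.766*a,z])-[220,90])*4).round(0) for a in(-.011,0,.011)])
cv2.imwrite("pics/s12d.png",cv2.resize(im[150:210,280:360],(800,600),interpolation=cv2.INTER_CUBIC))
```

```text
0.017 [array([371., 393.]), array([386., 388.]), array([400., 384.])]
0.026 [array([371., 381.]), array([385., 377.]), array([400., 372.])]
0.032 [array([370., 374.]), array([385., 369.]), array([400., 365.])]
0.037 [array([370., 367.]), array([385., 363.]), array([400., 358.])]
0.043 [array([370., 360.]), array([385., 355.]), array([399., 351.])]
0.055 [array([370., 344.]), array([385., 340.]), array([399., 335.])]
0.08 [array([369., 311.]), array([384., 307.]), array([399., 302.])]
```

View pics/s12d.png

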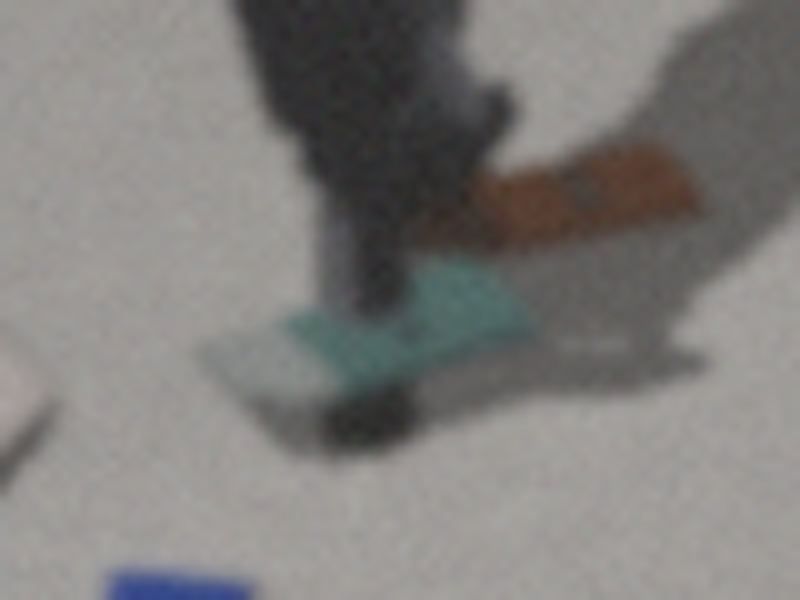

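Both views put the shut tips at about 0.033–0.043, just above the slide, so the physical tips end 16–26 mm short of the reported TCP. The slide hasn't moved. I raise, reopen, and go deeper.

>>> arm_command(commands="0 0 -0.03 0 0 0 1;0 0 -0.05 0 0 0 0.5;0 0 -0.05 0 0 0 -0.4;0 0 -0.05 0 0 0 -0.4;0 0 -0.05 0 0 0 -0.4;0 0 -0.05 0 0 0 -0.4", grip_force=25)

```text
time: 13.5
tcp_pos: [0.6297, -0.2655, 0.0266]
ee_rot: [[-0.643, -0.766, -0.0], [-0.766, 0.643, 0.0], [0.0, 0.0, -1.0]]
contact_force: [-0.0, 0.0, 0.2]
finger_gap: 0.706
```

Run:
```python
from h import *
im,K,R,t,s=wrist();cv2.imwrite("pics/w13.png",im);print(s["time"],s["tcp_pos"],s["finger_gap"],s["contact_force"])
```

```text
13.5 [ 0.62969571 -0.26553221  0.02661033] 0.7055066160412139 [-0.04694042  0.01971459  0.22025116]
```

View pics/w13.png

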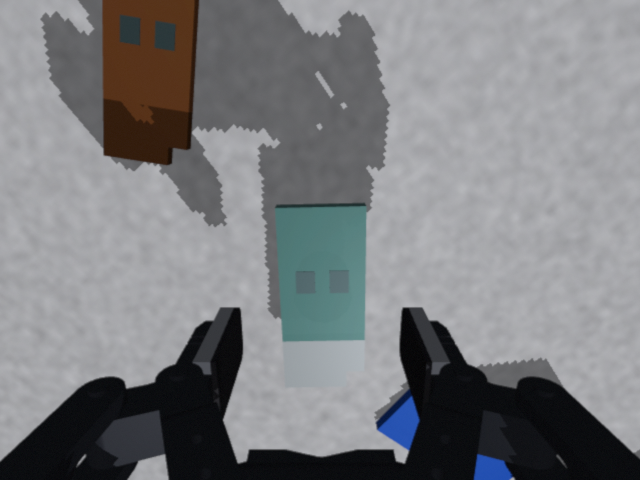

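From the pad spacing and row, the tips are about 21 mm behind the TCP at this opening (about 18 mm at 36 mm). A TCP z near −0.002 puts the tips at about 0.016, below the slide and above the bench.

>>> arm_command(commands="0 0 0.05 0 0 0 -0.4;0 0 0.09 0 0 0 -0.4;0 0 0.12 0 0 0 -0.4;0 0 0.143 0 0 0 -0.4;0 0 0.143 0 0 0 -0.4;0 0 0.143 0 0 0 -0.4;0 0 0.143 0 0 0 -0.4", grip_force=25)

```text
time: 14.25
tcp_pos: [0.6302, -0.2658, -0.0014]
ee_rot: [[-0.643, -0.766, 0.001], [-0.766, 0.643, -0.0], [-0.0, -0.001, -1.0]]
contact_force: [0.7, 0.8, -0.3]
finger_gap: 0.703
```

>>> arm_command(commands="0 0 0 0 0 0 -0.2;0 0 0 0 0 0 0;0 0 0 0 0 0 0.1;0 0 0 0 0 0 0.15;0 0 0 0 0 0 0.2;0 0 0 0 0 0 0.25;0 0 0 0 0 0 0.3;0 0 0 0 0 0 0.3", grip_force=30)

```text
time: 15.05
tcp_pos: [0.63, -0.2657, -0.0015]
ee_rot: [[-0.643, -0.766, 0.0], [-0.766, 0.643, -0.0], [-0.0, -0.0, -1.0]]
contact_force: [-0.1, 1.1, 1.8]
finger_gap: 0.412
```

Run:
```python
from h import *
im,K,R,t,s=wrist();cv2.imwrite("pics/w14.png",im);print(s["time"],s["tcp_pos"],s["finger_gap"],s["contact_force"])
```

```text
15.05 [ 0.63001521 -0.2656598  -0.00150511] 0.41207658613978687 [-0.10602784  1.10236812  1.81151022]
```

View pics/w14.png

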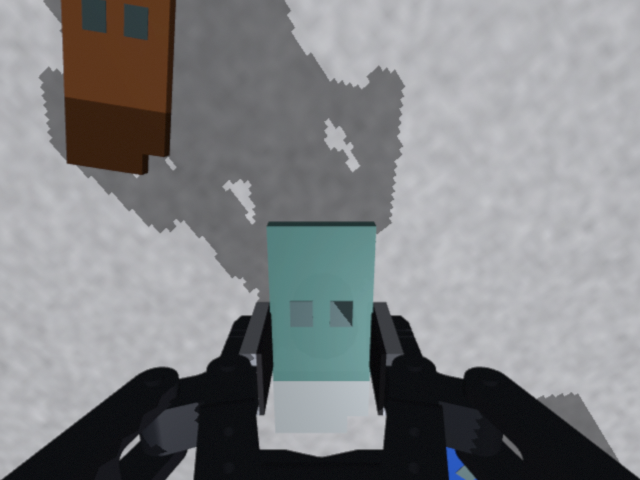

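The slide is caught (gap 35 mm). Firming the grip and lifting.

>>> arm_command(commands="0 0 0 0 0 0 1;0 0 0 0 0 0 1;0 0 -0.05 0 0 0 1;0 0 -0.15 0 0 0 1;0 0 -0.3 0 0 0 1;0 0 -0.5 0 0 0 1;0 0 -0.7 0 0 0 1;0 0 -0.75 0 0 0 1;0 0 -0.75 0 0 0 1;0 0 -0.75 0 0 0 1", grip_force=45)

```text
time: 16.1
tcp_pos: [0.6291, -0.2653, 0.1466]
ee_rot: [[-0.643, -0.766, -0.002], [-0.766, 0.643, 0.001], [0.001, 0.002, -1.0]]
contact_force: [-1.1, -0.1, -1.1]
finger_gap: 0.406
```

Run:
```python
from h import *
im,K,R,t,s=wrist();cv2.imwrite("pics/w15.png",im);print(s["time"],s["tcp_pos"],s["ee_rot"],s["finger_gap"],s["contact_force"])
im,K,R,t=map(np.array,fixed("side"));cv2.imwrite("pics/s15.png",cv2.resize(im[70:250,220:460],(800,600),interpolation=cv2.INTER_CUBIC))
```

```text
16.1 [ 0.62905022 -0.26528162  0.14664942] [[-6.42662087e-01 -7.66146484e-01 -2.23786564e-03]
 [-7.66149386e-01  6.42661892e-01  9.00362285e-04]
 [ 7.48381567e-04  2.29316809e-03 -9.99997091e-01]] 0.406398885862369 [-1.110345   -0.14574796 -1.08241303]
```

View pics/w15.png

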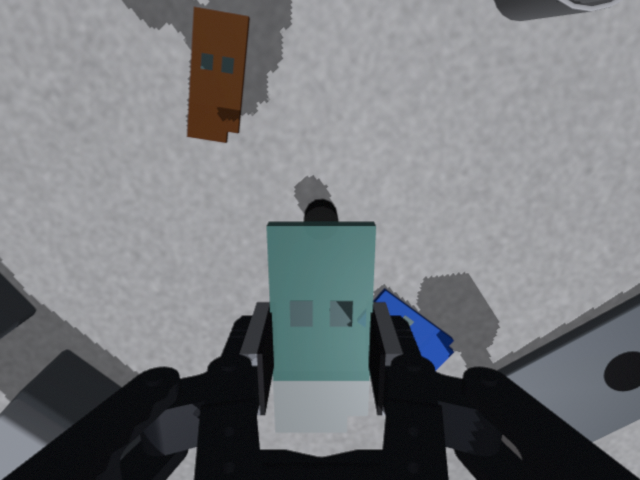

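View pics/s15.png

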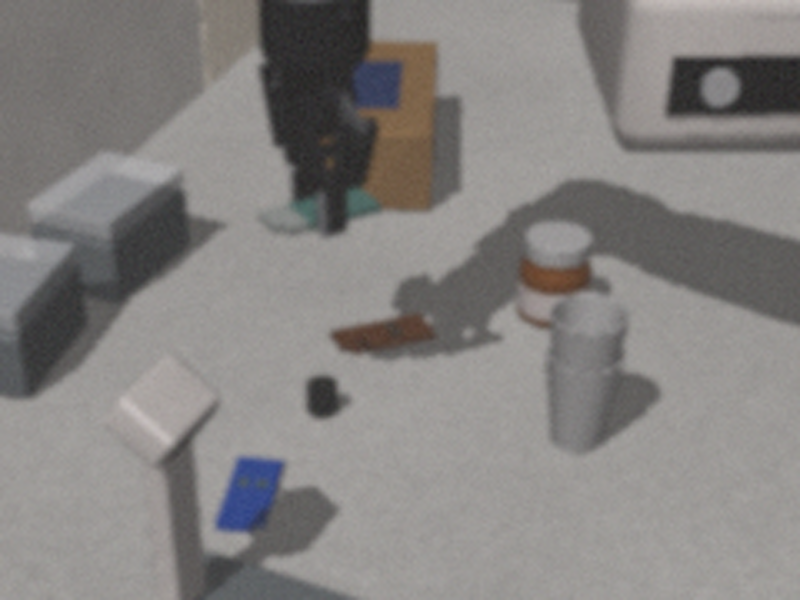

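The slide is held and level, looking the same in the jaws as before lifting. I go around the pillar via a waypoint on the base side.

```bash
python3 -c "
from h import *
print(frac([.6295,-.2654,.147],230,[.48,-.18,.147],175))
print(frac([.48,-.18,.147],175,[.4856,.0081,.147],175))"
```

```text
(array([0.1534, 0.8471, 0.    ]), 0.3056)
(array([0.0541, 0.9394, 0.    ]), 0.0)
```

>>> arm_command(commands="0.04 0.21 0 0 0 0.04 1;0.08 0.42 0 0 0 0.08 1;0.11 0.63 0 0 0 0.12 1;0.15 0.85 0 0 0 0.16 1;0.15 0.85 0 0 0 0.2 1;0.15 0.85 0 0 0 0.24 1;0.15 0.85 0 0 0 0.28 1;0.15 0.85 0 0 0 0.305 1;0.15 0.85 0 0 0 0.305 1;0.15 0.85 0 0 0 0.305 1")

```text
time: 17.2
tcp_pos: [0.4795, -0.1791, 0.147]
ee_rot: [[-0.996, 0.084, -0.002], [0.084, 0.996, 0.001], [0.002, 0.001, -1.0]]
contact_force: [0.2, 0.2, -0.8]
finger_gap: 0.402
```

Run:
```python
from h import *
im,K,R,t,s=wrist();cv2.imwrite("pics/w16.png",im);p=s["tcp_pos"];x=s["ee_rot"][:,0];y=np.degrees(np.arctan2(x[1],x[0]));print(s["time"],p,y,s["finger_gap"],s["contact_force"])
print(frac(p,y,[.4856,.0081,p[2]],175))
```

```text
17.2 [ 0.47951662 -0.17906036  0.14696478] 175.20510026449466 0.40233865051019824 [ 0.15221063  0.20034222 -0.78352603]
(array([0.0479, 0.9351, 0.    ]), np.float64(0.0011))
```

View pics/w16.png

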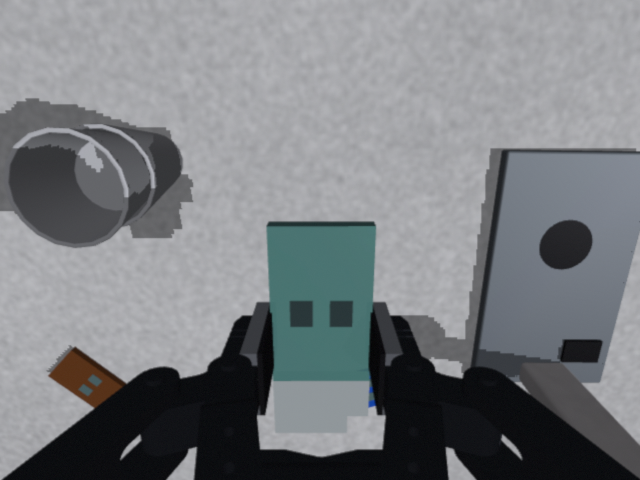

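The slide is steady, with the frosted end pointing +x. Moving over the window, then lowering.

>>> arm_command(commands="0.01 0.23 0 0 0 0 1;0.02 0.45 0 0 0 0 1;0.04 0.68 0 0 0 0 1;0.048 0.85 0 0 0 0 1;0.048 0.935 0 0 0 0 1;0.048 0.935 0 0 0 0 1;0.048 0.935 0.15 0 0 0 1;0.048 0.935 0.3 0 0 0 1;0.048 0.935 0.4 0 0 0 1;0.048 0.935 0.44 0 0 0 1;0.048 0.935 0.44 0 0 0 1;0.048 0.935 0.44 0 0 0 1")

```text
time: 18.45
tcp_pos: [0.4875, 0.0073, 0.061]
ee_rot: [[-0.996, 0.086, 0.001], [0.086, 0.996, -0.0], [-0.001, -0.0, -1.0]]
contact_force: [-0.5, -0.3, -1.0]
finger_gap: 0.403
```

>>> arm_command(commands="0 0 0 0 0 0 1;0 0 0 0 0 0 1;0 0 0 0 0 0 1")

```text
time: 18.75
tcp_pos: [0.4874, 0.0078, 0.061]
ee_rot: [[-0.996, 0.085, 0.002], [0.085, 0.996, -0.0], [-0.002, 0.0, -1.0]]
contact_force: [0.5, 0.1, -0.3]
finger_gap: 0.405
```

Run:
```python
from h import *
im,K,R,t,s=wrist();cv2.imwrite("pics/w17.png",im);p=s["tcp_pos"];x=s["ee_rot"][:,0];print(s["time"],p,s["ee_rot"],s["finger_gap"],s["contact_force"])
lab=p+s["ee_rot"]@[-.030,0,-.0335];print("label",lab)
im,K,R,t=map(np.array,fixed("side"));cv2.imwrite("pics/s17.png",cv2.resize(im[110:320,220:500],(800,600),interpolation=cv2.INTER_CUBIC));print(((proj(K,R,t,lab)-[220,110])/.35),(proj(K,R,t,[.5155,.0055,.012])-[220,110])/.35)
im,K,R,t=map(np.array,fixed("top"));cv2.imwrite("pics/t17.png",cv2.resize(im[165:375,220:500],(800,600),interpolation=cv2.INTER_CUBIC));print((proj(K,R,t,lab)-[220,165])/.35)
```

```text
18.75 [0.48735268 0.00778245 0.06101381] [[-9.96365123e-01  8.51687583e-02  1.68075232e-03]
 [ 8.51688579e-02  9.96366532e-01 -1.23920072e-05]
 [-1.67570077e-03  1.30800792e-04 -9.99998587e-01]] 0.40521864819069753 [ 0.48558804  0.09860314 -0.30661825]
label [0.51718733 0.0052278  0.09456403]
[279.48913467 358.06879021] [283.07214964 441.91729709]
[234.1252296  258.06422868]
```

View pics/w17.png

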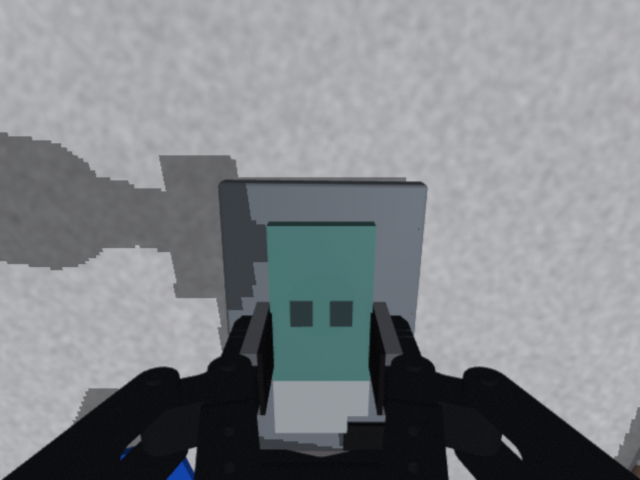

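View pics/s17.png

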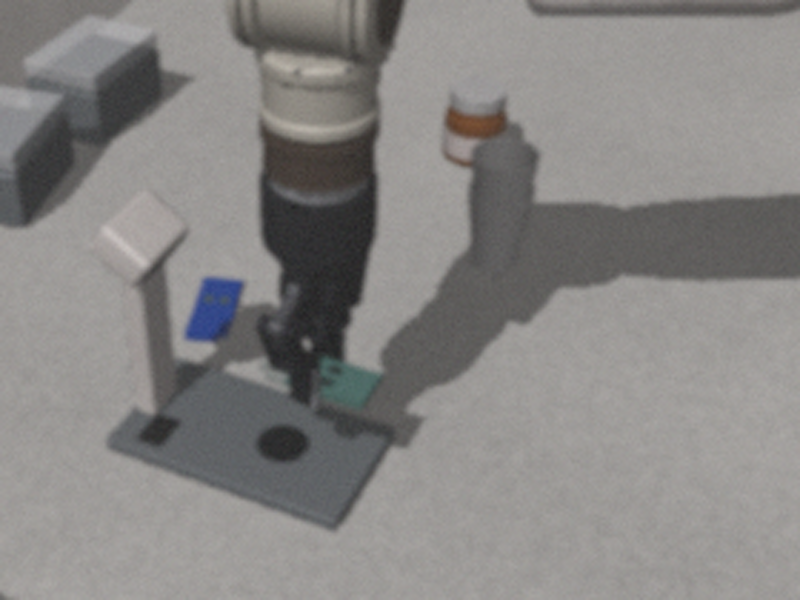

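View pics/t17.png

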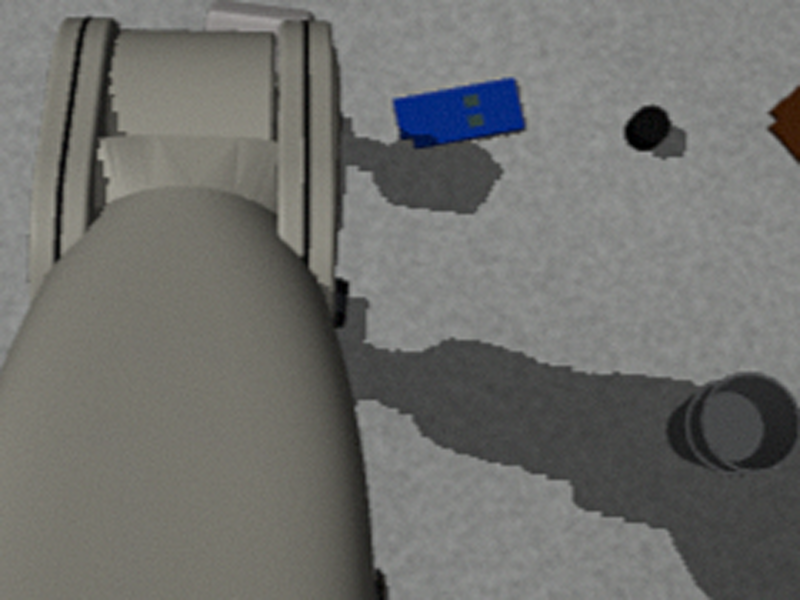

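Checking the slide's actual height against the side view, since the frosted end appears a little lower than predicted.

Run:
```python
from h import *
s=manip.state();p=s["tcp_pos"];Q=s["ee_rot"]
im,K,R,t=map(np.array,fixed("side"));c=im[215:265,290:370];c=cv2.resize(c,(800,500),interpolation=cv2.INTER_CUBIC)
for dz,col in((-.0335,(0,0,255)),(-.0235,(0,255,255))):
  for x,y in((42,18),(42,-18),(-42,-18),(-42,18),(-18,18),(-18,-18)):
    u=(proj(K,R,t,p+Q@[x/1e3,y/1e3,dz])-[290,215])*10+5;print(dz,x,y,u.round());cv2.circle(c,tuple(int(v) for v in u),5,col,-1)
cv2.imwrite("pics/s18.png",c)
```

```text
-0.0335 42 18 [572. 365.]
-0.0335 42 -18 [643. 258.]
-0.0335 -42 -18 [272. 145.]
-0.0335 -42 18 [193. 246.]
-0.0335 -18 18 [298. 279.]
-0.0335 -18 -18 [375. 176.]
-0.0235 42 18 [570. 403.]
-0.0235 42 -18 [641. 295.]
-0.0235 -42 -18 [273. 182.]
-0.0235 -42 18 [194. 283.]
-0.0235 -18 18 [299. 316.]
-0.0235 -18 -18 [376. 213.]
```

View pics/s18.png

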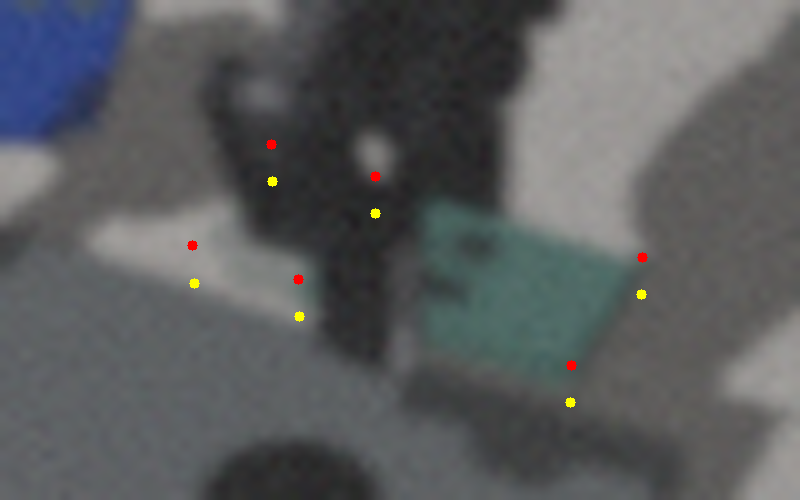

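The slide's corners match the predicted pose in the side view within about 1–2 px. The label is about 8 cm above the window and 1–4 mm off its centre. Handing in.

Run:
```python
from h import *
s=manip.state();print(s["time"],s["tcp_pos"],s["finger_gap"],np.abs(s["qvel"]).max())
print(manip.job_done())
```

```text
18.95 [0.48681222 0.0078331  0.06041111] 0.4038093721205582 0.13388509212481742
the job is handed in; nothing more can be done
None
```

I nested the reader cup in the bench cup and let go of it. The notched slide was then lifted and held over the reader window, and the job was handed in at 18.95 s. The hand-in gave no verdict.

**Cups:** The cup seated with about 9 N of upward force at the predicted home height. After release, the wrist and side views show the two cups nested, upright and well away from the reader.

**Slide:**

| Check | Result |
|---|---|
| Label distance from window centre | about 1–4 mm; the top and wrist estimates of the window differ by about 3 mm |
| Label height above window | about 8 cm |
| Direction | tool axis within about 0.1° of the plate's measured axis, frosted end towards the pillar |
| Tilt | tool tilted about 0.1° |
| Grip | 34 mm opening, arm at rest |
| Height in the side view | corners match the predicted pose to within 1–2 px, perhaps 2–3 mm low |

**What went wrong:** The first grasp closed just above the slide. The real fingertips end about 15–20 mm short of the reported TCP. The slide was not disturbed, and going deeper caught it on the second try. The second slide, pen and tube were not approached, but I did not measure them again at the end.

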